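# Centre a tube rack on a shaker's sprung deck and close the bail over it

## Robot

A 7-joint arm with a two-finger parallel gripper is mounted at the origin on a cart in front of the work surface, level with it; the furniture and walls round the work are solid. World frame = base frame: x ahead of the robot, y to its left, z up, the work surface at z = 0. Lengths are in m, angles in rad, forces in N, time in s.
With the tool pointing down it reaches from about 0.425 to 0.925 m from the base axis. Payload 6.8 kg.
Tool frame: the origin (TCP) lies on the centre line of the jaws, within the pads' length; the fingertips stand 19 mm ahead of it and the grasp point (between the pads) is the TCP (tcp_to_tips is the distance from the TCP to the fingertips, in m); x points along the fingers, y is the direction in which the jaws open and shut, and the axes are right-handed (so a half turn about x gives the same grasp; the last joint's range is limited). The gripper opens to 85 mm and grips with 20 to 120 N. Pads are 22 mm wide; open, the fingers measure 114 mm over their backs; the gripper's body (76 mm by 85 mm) begins 54 mm behind the grasp point. The pads swing forward as they close: fully open they stand 13 mm farther back than shut.
Start: joints at [1.126, 0.477, 0.022, 1.555, -0.011, 1.109, -0.083], TCP at [0.223, -0.637, 0.25] pointing down, gripper open.
Joint ranges: [-2.96, 2.96], [-0.34, 2.1], [-1.41, 1.46], [0.24, 2.44], [-1.37, 4.51], [0.17, 1.92], [-2.96, 2.96]. Speed limits (rad/s): [2.39, 2.39, 3.14, 3.14, 3.14, 3.14, 3.14].

## Interface

Orientations are given as a unit quaternion [w, x, y, z].
In Python, from station import get_obs, read_camera, hand_in, spot_in, cut_out, tcp_to_tips gives the robot as it stands.
- The arm moves only by the shell command python3 -m jog 'ROWS' [FORCE]. ROWS is JSON, a list of rows, each an object of numbers: "gripper": the closure, from 0 (fully open) to 1 (shut); "dx", "dy", "dz": the shift along the world's x, y, z in m; "rx", "ry", "rz": the turn, a rotation vector about the world's x, y, z in degrees. In form: [{"gripper": .., "dx": .., "dy": .., "dz": .., "rx": .., "ry": .., "rz": ..}, ...]. A call has 1 to 10 rows; each row is the pose to reach, as a shift and turn from the pose commanded when the call began; what a row does not reach only later rows make up. A row lasts 1/10 s, in which the tool goes at most 50 mm and 8.59 degrees, less where a joint would pass 70% of its speed; a pose out of reach is approached as far as the arm can. A call with a gripper value outside its range is refused whole. The fingers move at their own pace and stop on an object; FORCE is the grip in N (left out, the last holds). Time passes only in rows, so rows that repeat a pose let the fingers close. It gives the time, the measured TCP pose, the force and the opening at its end, in the units of the state.
- get_obs(): the state, without advancing time (a new reading comes with each control period).
- read_camera(name): name is "side" or "top" or "wrist"; returns a dict with "pixels" (480x640x3 uint8, blue, green, red), "range_z" (480x640 float32, m along the optical axis (not along the pixel's ray), 0 where there is no reading), "camera_matrix" (3x3 intrinsics, pixels), "cam_to_world" (4x4, takes a point from camera to world coordinates). Camera axes: x right, y down, z forward; pixel columns grow to the right and rows downward; lengths in m; the calibration is good to about 2 mm. A picture is of the moment at which its call begins.
- hand_in(): hands the job in, once; it reports no verdict.
Trained networks look in the newest picture that a camera, given by its name, has taken for a name from the list of things; names that differ only in an ending like _2 or _b are one class to them, and where a whole thing is asked for, a point or a joint stands for the part that bears it (a point fixed in the world has none). Each returns a list of dicts, best first, with "conf" (0 to 1); they miss things now and then, are a little off and sometimes report something else, mostly with a low value. They report only what shows in the picture. A call takes as long as a camera call.
- spot_in(camera, label): "box" ([centre column, centre row, width, height] in pixels, round what is visible of it).
- cut_out(camera, label): "mask" (480x640 bool, what is visible of it) and "box" ([centre column, centre row, width, height] in pixels, round what is visible of it).
The state is a dict: "t": time; "q": joint angles; "joint_vel": joint speeds; "joint_torque": joint torques, N m; "eef_pos": TCP position; "tool_rot": TCP orientation; "contact_force": force on the tool from outside, world axes, zero at the start; "torque": the same for the moment, N m; "gripper_width": opening from 0.0 (shut) to 1.0 (fully open).
Only numpy, scipy, OpenCV 4.12 (cv2) and the standard library are available. Lean on these libraries where they do the work, as an engineer would, in place of code of your own. Each camera call takes 0.05 s, during which the arm holds its last target. There are 200 camera calls.

## Task

Make the shaker ready to run: tap the tube rack lightly, from one end and then the other, until it stands in the middle of the deck (between the two load lines) and the deck itself, which is on springs and hangs a few millimetres towards the last push, is let go at its zero mark; then swing the wire bail forward over the rack until it lies fully down. Do not grip or lift the rack or hit it hard, do not force the bail if it fouls the rack, and leave the other things on the bench alone.

Things in the scene. Friction and masses are not known exactly. Their poses are not given: they have to be found in the camera images.
- shaker: Shaker fixed to the bench: white housing 136 x 232 mm, aluminium deck 122 x 290 x 4 mm, top 60 mm above the bench; origin under the deck's middle; y along the deck, x away from the control panel, z up. The deck slides along y on leaf springs (350 N/m, stops at 18 mm) with friction dampers (1.5 N), so it yields to a push and when let go stops 3 to 4 mm short of its zero.
- zero_mark (a point): The line on the small steel plate at the middle of the housing's front, at the height of the deck's top, 55 mm in front of the deck's middle; fixed to the housing, axes as the shaker's. The deck is at its zero (springs relaxed) when its own index line stands in front of this one.
- deck_line (a point): Index line at the middle of the deck's front edge, on its top surface, 55 mm in front of the deck's middle (4 mm thick edge); moves with the deck. Load lines, two thin dark lines across the deck 219 mm apart, lie just outside the rack's ends when it is centred on the deck. Two rails 10 mm high, 74 mm apart, guide the rack along y.
- rack_centre (a point): Middle of the loose tube rack, a clear green rack of capped tubes, 72 mm (x) by 218 mm (y), about 0.7 kg: 31 mm above its underside. Its flat end plates, 62 mm high, face +-y 109 mm from here; caps reach 96 mm. It stands on the deck between the rails, 12 to 24 mm left or right of the middle. Its friction varies: 2.5 to 7 N slide it on the deck.
- bail_grip (a point): Middle of the black sleeve (10 mm thick, 110 mm long, parallel to the deck's y) on the cross bar of the bail: a U of 6 mm wire, hinged on the deck behind the rack, starting tilted back behind it. Its arms, 145 mm long, are 224 mm apart inside: they pass the rack's ends with 3 mm to spare each side only when the rack is centred.
- bail_hinge (a point): Middle of the bail's hinge line on the deck (the line is parallel to the deck's y): 52 mm behind the deck's middle and 16 mm above its top.
- bail (a joint): Angle of the bail: 0 = tilted back, arms 55 degrees above the horizontal, pointing in the deck's +x; grows as it swings up and forward (-x) over the rack; 2.0 (its stop) = arms 10 degrees above the level on their black rests, past the rack's ends, cross bar in front of the deck, 101 mm above the bench. The hinge is stiff (about 1 N at the bar) and stays where it is left.
- timer: Small white bench timer, 70 x 62 x 21 mm, a bystander; origin at the centre of its underside.
- marker: Black and white marker pen lying on the bench, 14 x 135 mm, a bystander; origin near its middle.
- screwdriver: Small screwdriver with a dark handle lying on the bench, 25 x 130 mm, a bystander; origin near its middle.

How it is judged:
By the outcome, as a careful person would: the job done as asked, in the order asked, and still so for the second after the job is handed in, with the robot touching nothing.
It also fails if it takes over 72 s, if anything falls off the work surface, if the arm or the gripper's body presses on something with over 40 N, if the wrist force passes 120 N, or if a joint passes its speed limit or range.

## Working session

There is one attempt and no reset: what is moved stays moved. The work goes in short steps, Python scripts to look and compute and a shell command to move; the robot and the scene stay as the last step left them, time stands still between calls to the robot, and variables do not carry over. Pictures are saved under pics/ and viewed, about 8 in all and at most 12, crops included, and the job is handed in when it is done.

```bash
mkdir -p pics; ls
cat > h.py <<'E'
import numpy as np, cv2
from station import *
def shot(cam,name=None):
    r=read_camera(cam)
    if name: cv2.imwrite('pics/'+name,r['pixels'])
    return r
def world(r,u,v,z=None):
    """pixel -> world; by depth, or on plane z"""
    K=r['camera_matrix'];T=r['cam_to_world']
    d=np.linalg.inv(K)@np.array([u,v,1.])
    if z is None:
        p=r['range_z'][int(round(v))-1:int(round(v))+2,int(round(u))-1:int(round(u))+2]; p=np.median(p[p>0]) if (p>0).any() else np.nan
        return (T@np.r_[d*p,1])[:3]
    dw=T[:3,:3]@d; return T[:3,3]+dw*(z-T[2,3])/dw[2]
def px(r,p):
    c=np.linalg.inv(r['cam_to_world'])@np.r_[p,1]; q=r['camera_matrix']@c[:3]; return q[:2]/q[2]
E
python3 - <<'E'
from h import *
o=get_obs();print(o['t'],o['eef_pos'],o['tool_rot'],o['contact_force'],tcp_to_tips)
for c in ['top','side']:
    r=shot(c,c+'0.png');print(c,r['cam_to_world'].round(3).tolist(),r['camera_matrix'][0,0])
    for l in ['shaker','zero_mark','deck_line','rack_centre','bail_grip','bail_hinge','timer','marker','screwdriver']:
        for d in spot_in(c,l)[:2]:
            b=d['box'];print(l,round(d['conf'],2),np.round(b,1),world(r,b[0],b[1]).round(4))
E
```

```text
pics
0.0 [ 0.22286714 -0.63655992  0.24932045] [-0.11789456 -0.69695354 -0.11915186  0.69725136] [-0.26295196  0.01319261 -0.06930376] 0.019
top [[-0.004, -0.98, 0.198, 0.371], [-1.0, -0.0, -0.022, 0.115], [0.022, -0.198, -0.98, 0.987], [0.0, 0.0, 0.0, 1.0]] 440.3304421660393
shaker 0.6 [299.4 221.6 141.5 132.4] [0.5763 0.1342 0.1213]
zero_mark 0.7 [300.2 222.9 138.3 128.6] [0.5735 0.1326 0.1215]
deck_line 0.72 [300.2 216.2 142.8 121.9] [0.6028 0.1339 0.06  ]
rack_centre 0.93 [291.5 237.2 114.8  61.4] [0.5441 0.1499 0.1216]
bail_grip 0.73 [308.4 191.6 121.   69.9] [6.768e-01 1.163e-01 6.000e-04]
bail_hinge 0.94 [300.4 218.1 141.5 125. ] [0.5984 0.1335 0.0606]
bail_hinge 0.46 [291.9 239.5 111.8  59.8] [0.5394 0.1491 0.1215]
timer 0.66 [384.6 191.4  33.4  35.5] [ 0.6717 -0.0586  0.0201]
marker 0.57 [436.1 305.9  57.2  17.9] [ 0.4118 -0.1652  0.0118]
screwdriver 0.85 [197.3 184.9  16.8  51.9] [0.6856 0.3693 0.0212]
screwdriver 0.27 [300.9 219.5 142.8 132.6] [0.5807 0.1312 0.1208]
side [[0.952, -0.169, 0.255, 0.305], [-0.305, -0.561, 0.77, -0.604], [0.013, -0.811, -0.585, 0.652], [0.0, 0.0, 0.0, 1.0]] 434.410898097373
shaker 0.68 [340.6 241.9 108.5 138.2] [0.6078 0.1646 0.0604]
zero_mark 0.69 [340.8 239.6 107.3 135.6] [0.6113 0.1727 0.0608]
deck_line 0.8 [339.2 239.  108.3 129.7] [0.6092 0.1778 0.0595]
rack_centre 0.97 [318.4 244.2  42.   81.6] [0.5275 0.0843 0.1265]
bail_grip 0.68 [340.4 240.7 105.6 129.9] [0.6089 0.169  0.0606]
bail_grip 0.66 [362.6 225.8  62.1 108. ] [ 0.7223  0.2979 -0.0011]
bail_hinge 0.58 [339.6 238.5 109.1 129. ] [0.6109 0.1799 0.0591]
timer 0.8 [406.  317.9  44.   37.3] [ 0.6659 -0.0671  0.0193]
marker 0.76 [298.3 398.5  38.8  62.3] [ 0.4107 -0.1774  0.0128]
```

Run:
```python
import cv2
a=cv2.imread('pics/top0.png')[140:320,200:400];b=cv2.imread('pics/side0.png')[150:330,260:460]
a=cv2.resize(a,(800,720)[:2] if 0 else (660,594),interpolation=cv2.INTER_CUBIC);b=cv2.resize(b,(660,594),interpolation=cv2.INTER_CUBIC)
cv2.imwrite('pics/a0.png',a);cv2.imwrite('pics/b0.png',b)
```

```text
(no output)
```

View pics/a0.png

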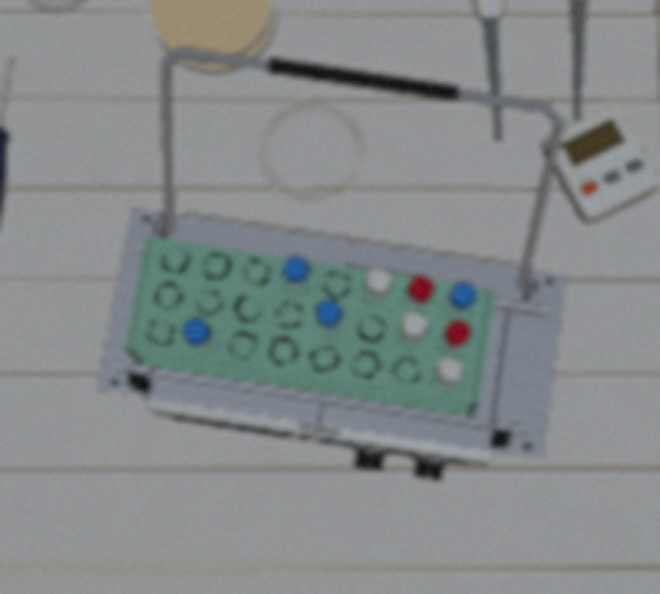

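View pics/b0.png

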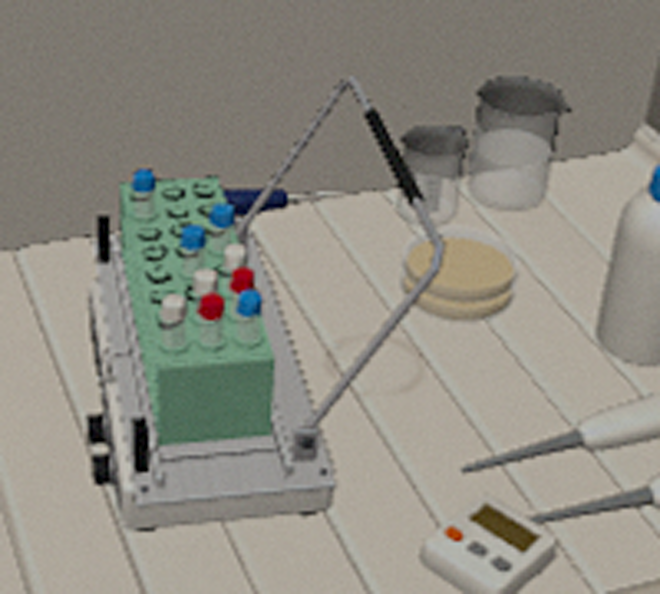

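The rack stands toward +y (left of the top view), with its right load line visible at crop x≈505 and a gap there. The shaker is yawed about -8°, and the bail is tilted back. Next I fit the poses from the range image.

```bash
cat >> h.py <<'E'
def cloud(r):
    v,u=np.mgrid[0:480,0:640];K=r['camera_matrix'];z=r['range_z']
    P=np.stack([(u-K[0,2])/K[0,0]*z,(v-K[1,2])/K[1,1]*z,z,np.ones_like(z)],-1)@r['cam_to_world'].T
    P[z<=0]=np.nan; return P[...,:3]
def rect(P,lo,hi,box=(0.40,0.75,-0.1,0.36)):
    m=(P[...,2]>lo)&(P[...,2]<hi)&(P[...,0]>box[0])&(P[...,0]<box[1])&(P[...,1]>box[2])&(P[...,1]<box[3])
    n,l,s,_=cv2.connectedComponentsWithStats(m.astype(np.uint8),connectivity=8)
    k=1+np.argmax(s[1:,4]); return P[l==k],cv2.minAreaRect(P[l==k][:,:2].astype(np.float32))
E
python3 - <<'E'
from h import *
for c in ['top','side']:
    P=cloud(shot(c))
    for lo,hi in [(.055,.065),(.115,.128),(.04,.066)]:
        pts,R=rect(P,lo,hi);print(c,lo,len(pts),np.array(R[0]).round(4),np.array(R[1]).round(4),round(R[2],2),np.median(pts[:,2]).round(4))
r=shot('wrist','w0.png');print(r['cam_to_world'].round(3).tolist(),r['camera_matrix'][0,0])
E
```

```text
top 0.055 2741 [0.5493 0.1333] [0.2902 0.125 ] 81.08 0.0601
top 0.115 3248 [0.5464 0.1466] [0.2181 0.0723] 81.12 0.1219
top 0.04 3301 [0.5504 0.1335] [0.2907 0.1377] 80.98 0.0597
side 0.055 1294 [0.544  0.1313] [0.2936 0.122 ] 82.41 0.0603
side 0.115 1271 [0.5431 0.1443] [0.2215 0.0714] 80.97 0.1221
side 0.04 1571 [0.5467 0.1308] [0.2915 0.1357] 81.27 0.06
[[0.331, -0.911, -0.247, 0.285], [-0.944, -0.319, -0.086, -0.615], [-0.0, 0.261, -0.965, 0.374], [0.0, 0.0, 0.0, 1.0]] 363.60445387270886
```

Fit: deck centre ≈ (0.548, 0.133), yaw ≈ -8.9°, rack about +13 mm along the deck's y. The sizes match the given 290×122 and 218×72 mm. Now I move to the +y end with the fingers shut and the wrist camera turned to the shaker's front.

```bash
R='{"gripper":1,"dx":0.257,"dy":0.487,"dz":0.01,"rz":76}'; python3 -m jog '[{"gripper":1,"dx":0.257,"dy":0.487,"dz":0.01,"rz":76},{"gripper":1,"dx":0.257,"dy":0.487,"dz":0.01,"rz":76},{"gripper":1,"dx":0.257,"dy":0.487,"dz":0.01,"rz":76},{"gripper":1,"dx":0.257,"dy":0.487,"dz":0.01,"rz":76},{"gripper":1,"dx":0.257,"dy":0.487,"dz":0.01,"rz":76},{"gripper":1,"dx":0.257,"dy":0.487,"dz":0.01,"rz":76},{"gripper":1,"dx":0.257,"dy":0.487,"dz":0.01,"rz":76},{"gripper":1,"dx":0.257,"dy":0.487,"dz":0.01,"rz":76},{"gripper":1,"dx":0.257,"dy":0.487,"dz":0.01,"rz":76},{"gripper":1,"dx":0.257,"dy":0.487,"dz":0.01,"rz":76}]'
```

```text
$[0]: bad value
```

```bash
python3 -m jog '[{"gripper":1.0,"dx":0.0,"dy":0.0,"dz":0.01,"rx":0.0,"ry":0.0,"rz":8.0}]'
```

```text
t: 1.25
eef_pos: [0.2229, -0.6362, 0.2589]
tool_rot: [-0.167, -0.687, -0.169, 0.687]
contact_force: [-0.3, 0.7, 0.4]
gripper_width: 0.858
```

```bash
python3 -m jog '[{"gripper":1.0,"dx":0.04,"dy":0.04,"dz":0.0,"rx":0.0,"ry":0.0,"rz":16.0},{"gripper":1.0,"dx":0.06,"dy":0.08,"dz":0.0,"rx":0.0,"ry":0.0,"rz":24.0},{"gripper":1.0,"dx":0.08,"dy":0.12,"dz":0.0,"rx":0.0,"ry":0.0,"rz":32.0}]'
```

```text
t: 1.55
eef_pos: [0.3047, -0.5152, 0.2603]
tool_rot: [0.318, 0.632, 0.318, -0.631]
contact_force: [0.9, -0.6, 0.4]
gripper_width: 0.331
```

```bash
python3 -m jog '[{"gripper":1.0,"dx":0.02,"dy":0.04,"dz":0.0,"rx":0,"ry":0,"rz":8.0},{"gripper":1.0,"dx":0.04,"dy":0.08,"dz":0.0,"rx":0,"ry":0,"rz":16.0},{"gripper":1.0,"dx":0.06,"dy":0.12,"dz":0.0,"rx":0,"ry":0,"rz":24.0},{"gripper":1.0,"dx":0.08,"dy":0.16,"dz":0.0,"rx":0,"ry":0,"rz":32.0},{"gripper":1.0,"dx":0.1,"dy":0.2,"dz":0.0,"rx":0,"ry":0,"rz":40.0},{"gripper":1.0,"dx":0.12,"dy":0.24,"dz":0.0,"rx":0,"ry":0,"rz":48.0},{"gripper":1.0,"dx":0.14,"dy":0.28,"dz":0.0,"rx":0,"ry":0,"rz":56.0},{"gripper":1.0,"dx":0.16,"dy":0.32,"dz":0.0,"rx":0,"ry":0,"rz":64.0},{"gripper":1.0,"dx":0.177,"dy":0.365,"dz":0.0,"rx":0,"ry":0,"rz":72.0},{"gripper":1.0,"dx":0.177,"dy":0.365,"dz":0.0,"rx":0,"ry":0,"rz":72.0}]' && python3 -c "
from h import *
o=get_obs();print(o['q']);print(shot('wrist')['cam_to_world'].round(3).tolist())"
```

```text
t: 2.55
eef_pos: [0.4826, -0.1448, 0.2611]
tool_rot: [0.63, 0.323, 0.629, -0.32]
contact_force: [0.8, 0.3, -0.0]
gripper_width: 0.002
[ 0.67280304  0.2330673  -0.57885367  1.91489965  0.14423213  1.03265524
  0.65853452]
[[0.81, 0.566, 0.155, 0.443], [0.586, -0.783, -0.209, -0.091], [0.003, 0.26, -0.966, 0.385], [0.0, 0.0, 0.0, 1.0]]
```

```bash
python3 -m jog '[{"gripper":1.0,"dx":0.01,"dy":0.045,"dz":0.0,"rx":0,"ry":0,"rz":4.0},{"gripper":1.0,"dx":0.02,"dy":0.09,"dz":0.0,"rx":0,"ry":0,"rz":8.0},{"gripper":1.0,"dx":0.03,"dy":0.135,"dz":0.0,"rx":0,"ry":0,"rz":12.0},{"gripper":1.0,"dx":0.04,"dy":0.18,"dz":0.0,"rx":0,"ry":0,"rz":18.0},{"gripper":1.0,"dx":0.05,"dy":0.225,"dz":0.0,"rx":0,"ry":0,"rz":24.0},{"gripper":1.0,"dx":0.06,"dy":0.27,"dz":0.0,"rx":0,"ry":0,"rz":30.0},{"gripper":1.0,"dx":0.07,"dy":0.315,"dz":0.0,"rx":0,"ry":0,"rz":36.0},{"gripper":1.0,"dx":0.08,"dy":0.36,"dz":0.0,"rx":0,"ry":0,"rz":40.0},{"gripper":1.0,"dx":0.091,"dy":0.405,"dz":0.0,"rx":0,"ry":0,"rz":40.0},{"gripper":1.0,"dx":0.091,"dy":0.433,"dz":0.0,"rx":0,"ry":0,"rz":40.0}]' && python3 -c "
from h import *
o=get_obs();print(o['q'],o['eef_pos']);r=shot('wrist','w1.png');print(r['cam_to_world'].round(3).tolist())
C=np.array([.548,.133,0]);ex=np.array([.988,-.1547,0]);ey=np.array([.1547,.988,0])
for s in [(-.055,0,.06),(-.055,.1095,.06),(-.055,-.1095,.06),(-.036,.122,.122)]: print(s,px(r,C+ex*s[0]+ey*s[1]+[0,0,s[2]]))
"
```

```text
t: 3.6
eef_pos: [0.5722, 0.2828, 0.2598]
tool_rot: [0.701, 0.093, 0.701, -0.092]
contact_force: [0.1, -0.0, -0.0]
gripper_width: 0.003
[-9.11509570e-04  5.23102711e-01 -7.87795906e-01  1.59767948e+00
  3.91306189e-01  1.18511551e+00  4.38194517e-01] [0.57221881 0.2827522  0.25983239]
[[0.258, 0.933, 0.251, 0.508], [0.966, -0.25, -0.066, 0.3], [0.001, 0.26, -0.966, 0.383], [0.0, 0.0, 0.0, 1.0]]
(-0.055, 0, 0.06) [143.02636361 180.11739829]
(-0.055, 0.1095, 0.06) [266.62588753 166.61275041]
(-0.055, -0.1095, 0.06) [ 21.67945915 193.37592198]
(-0.036, 0.122, 0.122) [275.02647387 195.83787042]
```

View pics/w1.png

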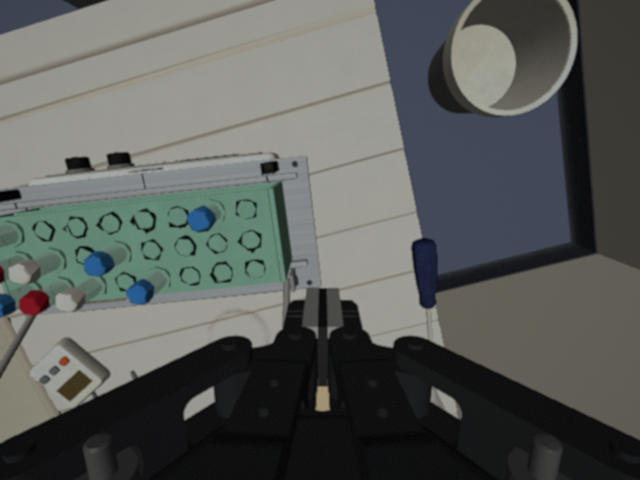

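The picture shows the deck index line at (143,180), exactly where the model predicts it, with the fingers beyond the rack's +y end. I'll descend there.

```bash
python3 -m jog '[{"gripper":1.0,"dx":0,"dy":0,"dz":-0.04,"rx":0,"ry":0,"rz":6},{"gripper":1.0,"dx":0,"dy":0,"dz":-0.08,"rx":0,"ry":0,"rz":6},{"gripper":1.0,"dx":0,"dy":0,"dz":-0.12,"rx":0,"ry":0,"rz":6},{"gripper":1.0,"dx":0,"dy":0,"dz":-0.146,"rx":0,"ry":0,"rz":6},{"gripper":1.0,"dx":0,"dy":0,"dz":-0.146,"rx":0,"ry":0,"rz":6},{"gripper":1.0,"dx":0,"dy":0,"dz":-0.146,"rx":0,"ry":0,"rz":6}]'
cat >> h.py <<'E'
C=np.array([.548,.133,0]);A=np.array([[.988,.1547,0],[-.1547,.988,0],[0,0,1]])
W=lambda s:C+A@np.array(s,float)      # shaker -> world
S=lambda p:A.T@(np.array(p)-C)
E
python3 -c "
from h import *
o=get_obs();print(S(o['eef_pos']).round(4),o['contact_force']);r=shot('wrist','w2.png');print(r['cam_to_world'].round(3).tolist())
for s in [(-.055,0,.06),(-.055,.1095,.06),(-.055,-.1095,.06),(-.036,.122,.122)]: print(s,px(r,W(s)))
"
```

```text
t: 4.25
eef_pos: [0.5717, 0.2799, 0.1146]
tool_rot: [0.705, 0.055, 0.705, -0.056]
contact_force: [0.7, -0.1, -0.1]
gripper_width: -0.001
[0.0007 0.1488 0.1146] [ 0.70783696 -0.14174831 -0.09246913]
[[0.156, 0.954, 0.257, 0.506], [0.988, -0.151, -0.041, 0.291], [-0.001, 0.26, -0.966, 0.238], [0.0, 0.0, 0.0, 1.0]]
(-0.055, 0, 0.06) [ 11.72546173 171.53368485]
(-0.055, 0.1095, 0.06) [239.44058511 171.1258321 ]
(-0.055, -0.1095, 0.06) [-215.67453162  171.94097318]
(-0.036, 0.122, 0.122) [239.38240403 241.26421026]
```

View pics/w2.png

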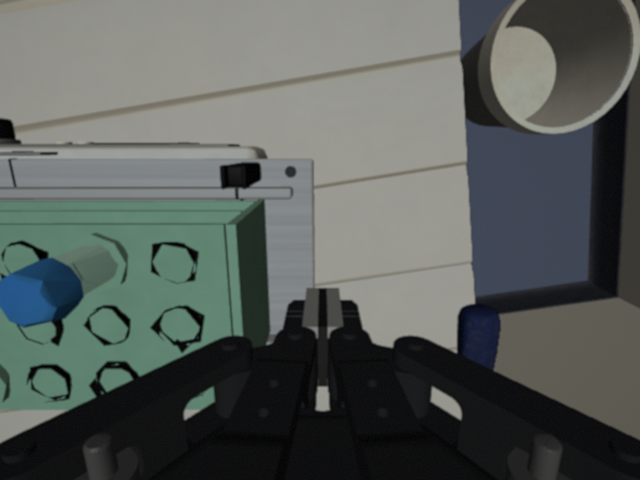

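Clear view: index line at about (13,172), +y load line at (238,190), rack end top edge at column ≈238 and fingers at ≈287. Now I approach gently toward -y.

```bash
python3 -m jog '[{"gripper":1,"dx":-0.0005,"dy":-0.003,"dz":0,"rx":0,"ry":0,"rz":0},{"gripper":1,"dx":-0.0009,"dy":-0.006,"dz":0,"rx":0,"ry":0,"rz":0},{"gripper":1,"dx":-0.0014,"dy":-0.009,"dz":0,"rx":0,"ry":0,"rz":0},{"gripper":1,"dx":-0.0016,"dy":-0.010,"dz":0,"rx":0,"ry":0,"rz":0},{"gripper":1,"dx":-0.0017,"dy":-0.011,"dz":0,"rx":0,"ry":0,"rz":0},{"gripper":1,"dx":-0.0019,"dy":-0.012,"dz":0,"rx":0,"ry":0,"rz":0},{"gripper":1,"dx":-0.002,"dy":-0.013,"dz":0,"rx":0,"ry":0,"rz":0},{"gripper":1,"dx":-0.0022,"dy":-0.014,"dz":0,"rx":0,"ry":0,"rz":0},{"gripper":1,"dx":-0.0023,"dy":-0.015,"dz":0,"rx":0,"ry":0,"rz":0},{"gripper":1,"dx":-0.0023,"dy":-0.015,"dz":0,"rx":0,"ry":0,"rz":0}]'
cat > m.py <<'E'
from h import *
import sys
def edge(g,u0,u1,v0,v1,dark=True):
    """sub-pixel column of the darkest thin line in the strip"""
    p=g[v0:v1,u0:u1].astype(float).mean(0); b=cv2.blur(p[None],(15,1),borderType=cv2.BORDER_REPLICATE)[0]-p
    k=int(np.argmax(b[1:-1]))+1; w=np.clip(b[k-2:k+3],0,None); return u0+k+(w*np.arange(-2,3)[:len(w)]).sum()/w.sum(), b[k]
o=get_obs(); r=read_camera('wrist'); g=cv2.cvtColor(r['pixels'],cv2.COLOR_BGR2GRAY); print('t',round(o['t'],2),'tcp',(S(o['eef_pos'])*1000).round(1),'F',(A.T@o['contact_force']).round(2))
def find(s,du,rows): # line across deck at shaker y, searched near prediction on deck top
    u,v=px(r,W(s)); u=int(round(u));v=int(round(v)); a=max(0,u-du)
    c,st=edge(g,a,min(640,u+du),v+rows[0],v+rows[1]); return S(world(r,c,v,.06))[1]*1000,c,st
try: print('index y %.2f (col %.1f, str %.0f)'%find((-.055,0,.06),14,(-2,3)))
except Exception as e: print(e)
for sg in (1,-1):
    u,v=px(r,W((-.042,sg*.1095,.06)))
    if 10<u<630: print('load%+d y %.2f (col %.1f, str %.0f)'%((sg,)+find((-.042,sg*.1095,.06),14,(-4,1))))
P=(cloud(r)-C)@A*1000
m=(P[...,2]>117)&(P[...,2]<126)&(abs(P[...,0])<34)&(abs(P[...,1])<150)
y=P[...,1][m]; print('rack top y range',np.percentile(y,[.3,99.7]).round(1))
if len(sys.argv)>1: cv2.imwrite('pics/'+sys.argv[1],r['pixels'])
E
python3 m.py w3.png
```

```text
t: 5.3
eef_pos: [0.5687, 0.266, 0.1143]
tool_rot: [0.705, 0.055, 0.705, -0.055]
contact_force: [-0.2, -0.1, 0.6]
gripper_width: -0.002
t 5.3 tcp [-1.000e-01  1.346e+02  1.143e+02] F [-0.17 -0.17  0.59]
index y -0.17 (col 40.6, str 57)
load+1 y 108.07 (col 267.2, str 61)
rack top y range [ 20.2 145.6]
```

```bash
python3 - <<'E'
s=open('m.py').read()
a=s.index("P=(cloud"); b=s.index("if len(sys")
s=s[:a]+'''P=(cloud(r)-C)@A*1000; px3=r['pixels'].astype(int)
green=(px3[...,1]>px3[...,2]+25)&(P[...,2]>116)&(P[...,2]<127)&(abs(P[...,0]+18)<14)
rows=np.unique(np.nonzero(green)[0]); hi=[];lo=[]
for v in rows:
    c=np.nonzero(green[v])[0]
    if len(c)>20: hi.append(S(world(r,c.max()+.5,v,.122))[1]*1000); lo.append(S(world(r,c.min()-.5,v,.122))[1]*1000)
print('rack top ends y %.2f %.2f (n %d, sd %.2f)'%(np.median(lo),np.median(hi),len(hi),np.std(hi)))
'''+s[b:]
open('m.py','w').write(s)
E
python3 m.py
python3 -m jog '[{"gripper":1,"dx":-0.0001,"dy":-0.001,"dz":0,"rx":0,"ry":0,"rz":0},{"gripper":1,"dx":-0.0003,"dy":-0.002,"dz":0,"rx":0,"ry":0,"rz":0},{"gripper":1,"dx":-0.0005,"dy":-0.003,"dz":0,"rx":0,"ry":0,"rz":0},{"gripper":1,"dx":-0.0005,"dy":-0.003,"dz":0,"rx":0,"ry":0,"rz":0}]'; python3 m.py
```

```text
t 5.35 tcp [-1.000e-01  1.346e+02  1.143e+02] F [ 0.13  0.39 -0.61]
index y -0.17 (col 40.7, str 60)
load+1 y 108.07 (col 267.2, str 60)
rack top ends y 26.05 120.77 (n 78, sd 0.64)
t: 5.8
eef_pos: [0.5683, 0.2631, 0.1143]
tool_rot: [0.705, 0.055, 0.705, -0.055]
contact_force: [-0.1, 2.8, -1.6]
gripper_width: -0.005
t 5.8 tcp [-1.000e-01  1.316e+02  1.143e+02] F [-0.52  2.72 -1.62]
index y -3.04 (col 40.8, str 60)
load+1 y 105.22 (col 267.4, str 57)
rack top ends y 23.19 117.90 (n 78, sd 0.57)
```

Contact: rack and deck have moved together about 2.9 mm at ~2.7 N. I need the zero mark's true position, so I zoom into w3 (taken before contact) around the index line.

```bash
python3 -c "
import cv2
a=cv2.imread('pics/w3.png')[130:210,0:110];cv2.imwrite('pics/c3.png',cv2.resize(a,None,fx=7,fy=7,interpolation=cv2.INTER_CUBIC))"
```

```text
(no output)
```

View pics/c3.png

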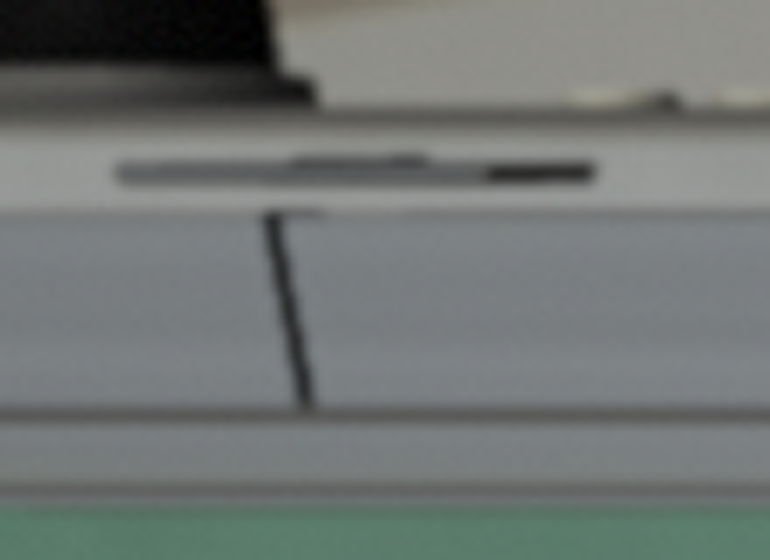

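The zero plate shows only edge-on here, so I'll check it from the front later. I continue the slow push.

```bash
python3 -m jog '[{"gripper":1,"dx":-0.0001,"dy":-0.001,"dz":0,"rx":0,"ry":0,"rz":0},{"gripper":1,"dx":-0.0003,"dy":-0.002,"dz":0,"rx":0,"ry":0,"rz":0},{"gripper":1,"dx":-0.0005,"dy":-0.003,"dz":0,"rx":0,"ry":0,"rz":0},{"gripper":1,"dx":-0.0006,"dy":-0.004,"dz":0,"rx":0,"ry":0,"rz":0},{"gripper":1,"dx":-0.0008,"dy":-0.005,"dz":0,"rx":0,"ry":0,"rz":0},{"gripper":1,"dx":-0.0009,"dy":-0.006,"dz":0,"rx":0,"ry":0,"rz":0},{"gripper":1,"dx":-0.0011,"dy":-0.007,"dz":0,"rx":0,"ry":0,"rz":0},{"gripper":1,"dx":-0.0013,"dy":-0.008,"dz":0,"rx":0,"ry":0,"rz":0}]'; python3 m.py
```

```text
t: 6.65
eef_pos: [0.567, 0.2549, 0.1143]
tool_rot: [0.705, 0.055, 0.705, -0.055]
contact_force: [-0.2, 4.1, -2.2]
gripper_width: 0.001
t 6.65 tcp [-1.000e-01  1.234e+02  1.143e+02] F [-0.8   4.04 -2.22]
index y 4.88 (col 74.6, str 1)
load+1 y 108.46 (col 290.9, str 2)
rack top ends y 14.81 109.67 (n 78, sd 0.64)
```

```bash
sed -i 's/,14,(-2,3)/,45,(-2,3)/; s/,14,(-4,1)/,40,(-4,1)/' m.py; python3 m.py w4.png
```

```text
t 6.7 tcp [-1.000e-01  1.231e+02  1.143e+02] F [-0.41  3.63 -1.27]
index y -7.40 (col 49.5, str 52)
load+1 y 101.10 (col 276.4, str 55)
rack top ends y 14.65 109.43 (n 78, sd 0.81)
```

Sliding at ~3.9 N: the rack has moved 4.4 mm relative to the deck. About 8.8 mm remain.

```bash
python3 -m jog '[{"gripper":1,"dx":-0.0001,"dy":-0.001,"dz":0,"rx":0,"ry":0,"rz":0},{"gripper":1,"dx":-0.0003,"dy":-0.002,"dz":0,"rx":0,"ry":0,"rz":0},{"gripper":1,"dx":-0.0005,"dy":-0.003,"dz":0,"rx":0,"ry":0,"rz":0},{"gripper":1,"dx":-0.0006,"dy":-0.004,"dz":0,"rx":0,"ry":0,"rz":0},{"gripper":1,"dx":-0.0008,"dy":-0.005,"dz":0,"rx":0,"ry":0,"rz":0},{"gripper":1,"dx":-0.0009,"dy":-0.006,"dz":0,"rx":0,"ry":0,"rz":0},{"gripper":1,"dx":-0.0011,"dy":-0.007,"dz":0,"rx":0,"ry":0,"rz":0},{"gripper":1,"dx":-0.0013,"dy":-0.008,"dz":0,"rx":0,"ry":0,"rz":0},{"gripper":1,"dx":-0.0013,"dy":-0.008,"dz":0,"rx":0,"ry":0,"rz":0}]'; python3 m.py w5.png
```

```text
t: 7.65
eef_pos: [0.5657, 0.2466, 0.1143]
tool_rot: [0.705, 0.055, 0.705, -0.055]
contact_force: [-0.2, 3.2, -0.3]
gripper_width: 0.0
t 7.65 tcp [-1.000e-01  1.150e+02  1.143e+02] F [-0.72  3.1  -0.28]
index y -7.88 (col 65.5, str 52)
load+1 y 101.00 (col 292.8, str 61)
rack top ends y 6.33 101.30 (n 78, sd 0.61)
```

```bash
python3 -m jog '[{"gripper":1,"dx":-0.0001,"dy":-0.0004,"dz":0,"rx":0,"ry":0,"rz":0},{"gripper":1,"dx":-0.0001,"dy":-0.0008,"dz":0,"rx":0,"ry":0,"rz":0},{"gripper":1,"dx":-0.0001,"dy":-0.0008,"dz":0,"rx":0,"ry":0,"rz":0},{"gripper":1,"dx":0.0001,"dy":0.001,"dz":0,"rx":0,"ry":0,"rz":0},{"gripper":1,"dx":0.0003,"dy":0.002,"dz":0,"rx":0,"ry":0,"rz":0},{"gripper":1,"dx":0.0005,"dy":0.003,"dz":0,"rx":0,"ry":0,"rz":0},{"gripper":1,"dx":0.0008,"dy":0.005,"dz":0,"rx":0,"ry":0,"rz":0},{"gripper":1,"dx":0.0014,"dy":0.009,"dz":0,"rx":0,"ry":0,"rz":0},{"gripper":1,"dx":0.0028,"dy":0.018,"dz":0,"rx":0,"ry":0,"rz":0},{"gripper":1,"dx":0.0039,"dy":0.025,"dz":0,"rx":0,"ry":0,"rz":0}]'; python3 m.py w6.png
```

```text
t: 8.7
eef_pos: [0.5696, 0.273, 0.1144]
tool_rot: [0.705, 0.055, 0.705, -0.055]
contact_force: [-0.6, 0.4, -0.5]
gripper_width: 0.0
t 8.7 tcp [ -0.3 141.7 114.4] F [-0.63  0.28 -0.55]
index y -4.33 (col 17.3, str 56)
load+1 y 103.17 (col 242.7, str 67)
rack top ends y 47.78 105.07 (n 77, sd 0.22)
```

```bash
cat >> m.py <<'E'
for sg in (1,-1):
    f=(px3[...,1]>px3[...,2]+12)&(P[...,2]>72)&(P[...,2]<114)&(abs(P[...,0]+14)<20)&(P[...,1]*sg>90)&(P[...,1]*sg<140)
    if f.sum()>60:
        y=P[...,1][f]; print('face%+d y %.2f sd %.2f n %d; by height'%(sg,np.median(y),y.std(),f.sum()),[round(float(np.median(y[(P[...,2][f]>a)&(P[...,2][f]<a+14)])),2) for a in (72,86,100)])
E
python3 m.py; python3 -c "
import cv2
a=cv2.imread('pics/w6.png')[140:330,160:330];cv2.imwrite('pics/c6.png',cv2.resize(a,None,fx=3,fy=3,interpolation=cv2.INTER_CUBIC))"
```

```text
t 8.75 tcp [ -0.7 143.3 114.6] F [-0.01  0.97  0.22]
index y -4.33 (col 14.2, str 60)
load+1 y 103.10 (col 239.4, str 60)
rack top ends y 47.99 105.07 (n 77, sd 0.16)
```

View pics/c6.png

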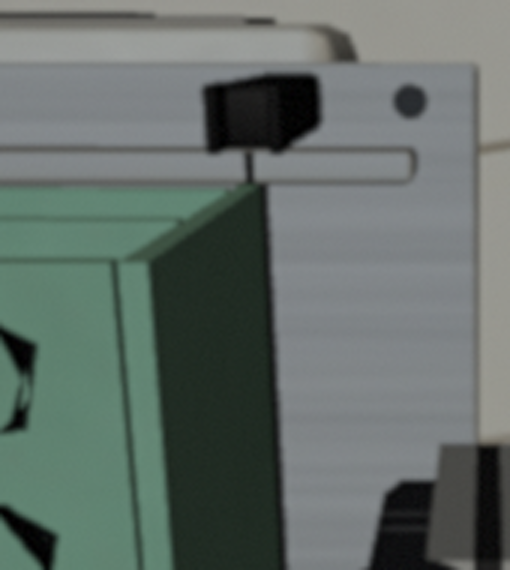

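The load line I detect lies on the rail top (z≈0.07): its apparent spacing from the index line drifts with camera position just as a 10 mm height would make it. I'll correct for that, and find the rack end by its bright top edge and its bottom edge.

```bash
sed -i "s/def find(s,du,rows):/def find(s,du,rows,z=.06):/; s/world(r,c,v,.06)/world(r,c,v,z)/; s/find((-.042,sg\*.1095,.06),40,(-4,1))/find((-.038,sg*.1095,.07),40,(-4,4),.07)/; s/px(r,W((-.042,sg\*.1095,.06)))/px(r,W((-.038,sg*.1095,.07)))/; s/green=(px3\[...,1\]>px3\[...,2\]+25)/green=(px3[...,1]>px3[...,2]+18)\&(px3[...,1]>85)/" m.py; sed -i 's/^o=get_obs(); r=read_camera(.wrist.);/o=get_obs(); r=read_camera("wrist") if len(sys.argv)<3 else __import__("pickle").load(open(sys.argv[2],"rb"));/' m.py
cat >> m.py <<'E'
g2=g[:, :]; 
for x in (-15,-5):
    print('top edge profile x',x,[int(px3[int(round(px(r,W((x/1000,yy/1000,.122)))[1])),int(round(px(r,W((x/1000,yy/1000,.122)))[0])),1]) for yy in np.arange(98,112)])
for k in (0,): print('cam y',S(r['cam_to_world'][:3,3]).round(4))
E
python3 m.py
```

```text
t 8.8 tcp [ -0.7 142.6 114.5] F [-0.41  0.46  1.48]
index y -4.34 (col 15.6, str 58)
load+1 y 107.13 (col 245.3, str 42)
rack top ends y 47.77 105.18 (n 78, sd 0.18)
top edge profile x -15 [130, 132, 132, 116, 105, 136, 136, 111, 41, 43, 44, 43, 43, 44]
top edge profile x -5 [130, 130, 130, 97, 125, 133, 131, 111, 40, 42, 44, 43, 44, 42]
cam y [-0.067   0.1427  0.2379]
```

The index-to-load spacing now comes out at 109.7 mm (true 109.5). The rack is therefore centred on the deck to about +0.4 mm, with the deck hanging about 4 mm toward -y. Next, the zero mark from the front.

```bash
python3 -m jog '[{"gripper":1,"dx":0,"dy":0.002,"dz":0.045,"rx":0,"ry":0,"rz":0},{"gripper":1,"dx":-0.04,"dy":0.006,"dz":0.05,"rx":0,"ry":0,"rz":0},{"gripper":1,"dx":-0.08,"dy":0.01,"dz":0.05,"rx":0,"ry":0,"rz":0},{"gripper":1,"dx":-0.108,"dy":0.014,"dz":0.05,"rx":0,"ry":0,"rz":0},{"gripper":1,"dx":-0.115,"dy":-0.03,"dz":0.04,"rx":0,"ry":0,"rz":0},{"gripper":1,"dx":-0.122,"dy":-0.075,"dz":0.02,"rx":0,"ry":0,"rz":0},{"gripper":1,"dx":-0.13,"dy":-0.11,"dz":0.0,"rx":0,"ry":0,"rz":0},{"gripper":1,"dx":-0.13,"dy":-0.124,"dz":0.0,"rx":0,"ry":0,"rz":0},{"gripper":1,"dx":-0.13,"dy":-0.124,"dz":0.0,"rx":0,"ry":0,"rz":0},{"gripper":1,"dx":-0.13,"dy":-0.124,"dz":0.0,"rx":0,"ry":0,"rz":0}]'
python3 - <<'E'
from h import *
import pickle
r=shot('wrist','w7.png');pickle.dump(r,open('w7.pkl','wb'))
u,v=px(r,W((-.058,0,.06)));print(u,v,S(r['cam_to_world'][:3,3]),r['cam_to_world'].round(3).tolist())
u=int(u);v=int(v);a=r['pixels'][max(0,v-45):v+45,max(0,u-60):u+60];cv2.imwrite('pics/c7.png',cv2.resize(a,None,fx=6,fy=6,interpolation=cv2.INTER_CUBIC))
E
```

```text
t: 9.85
eef_pos: [0.4401, 0.1485, 0.1148]
tool_rot: [0.705, 0.056, 0.705, -0.055]
contact_force: [0.9, 0.4, -0.2]
gripper_width: -0.001
323.87995233692357 366.1151785512577 [-0.17533668 -0.00101848  0.23810741] [[0.155, 0.954, 0.258, 0.375], [0.988, -0.15, -0.04, 0.159], [0.001, 0.261, -0.965, 0.238], [0.0, 0.0, 0.0, 1.0]]
```

View pics/c7.png

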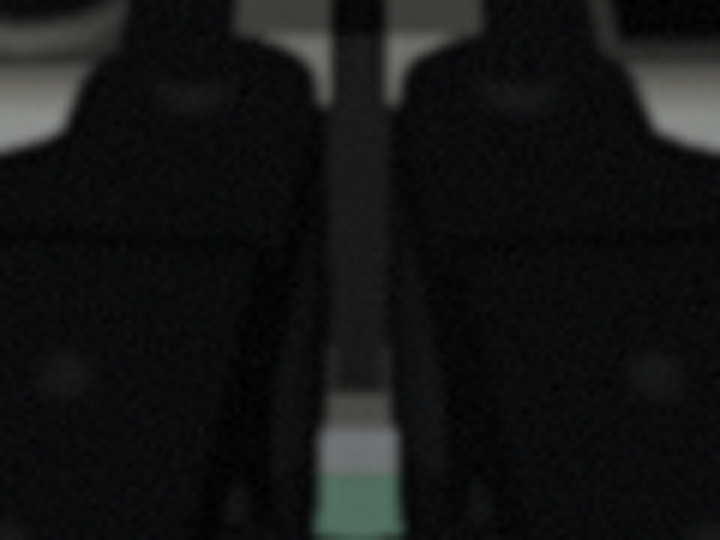

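The fingers hide the mark in this view. I'll step sideways and closer so it falls beside the fingers.

```bash
python3 -m jog '[{"gripper":1,"dx":0.0,"dy":-0.03,"dz":0.01,"rx":0,"ry":0,"rz":0},{"gripper":1,"dx":0.018,"dy":-0.0585,"dz":0.01,"rx":0,"ry":0,"rz":0},{"gripper":1,"dx":0.024,"dy":-0.0585,"dz":0.01,"rx":0,"ry":0,"rz":0},{"gripper":1,"dx":0.024,"dy":-0.0585,"dz":0.01,"rx":0,"ry":0,"rz":0}]'
python3 - <<'E'
from h import *
import pickle
r=shot('wrist','w8.png');pickle.dump(r,open('w8.pkl','wb'))
u,v=px(r,W((-.06,0,.06)));print(u,v,S(r['cam_to_world'][:3,3]))
u=int(u);v=int(v);a=r['pixels'][max(0,v-40):v+40,max(0,u-60):u+50];print(max(0,v-40),max(0,u-60));cv2.imwrite('pics/c8.png',cv2.resize(a,None,fx=7,fy=7,interpolation=cv2.INTER_CUBIC))
E
```

```text
t: 10.3
eef_pos: [0.4651, 0.0905, 0.1249]
tool_rot: [0.706, 0.056, 0.704, -0.055]
contact_force: [-0.7, -0.9, 0.2]
gripper_width: 0.002
419.52806256235215 299.43274246300444 [-0.14181397 -0.05459474  0.24813401]
259 359
```

View pics/c8.png

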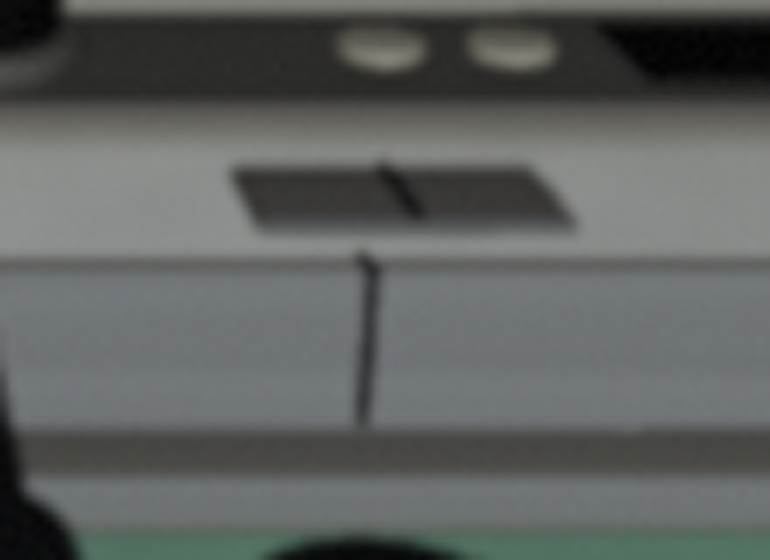

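Now clear: the zero-mark line's upper end is at full-picture (419,290), and the deck's index line meets the top front edge at (412,297).

Run:
```python
from h import *
import pickle
r=pickle.load(open('w8.pkl','rb'))
for n,u,v in [('zero hi',419,290.1),('zero lo',413.3,282.6),('idx edge',412.1,297.3),('idx back',410.7,318.5)]:
    print(n,(S(world(r,u,v,.06))*1000).round(2),(S(world(r,u,v))*1000).round(2))
x0=-.055
for z in (.056,.058,.06,.062):print(z,(S(world(r,419,290.1,z))*1000).round(2))
```

```text
zero hi [-65.59  -0.68  60.  ] [-64.16   0.33  56.48]
zero lo [-70.02  -4.13  60.  ] [-64.54  -0.28  45.64]
idx edge [-61.29  -4.23  60.  ] [-60.67  -3.84  58.54]
idx back [-48.35  -4.2   60.  ] [-48.41  -4.23  60.13]
0.056 [-63.97   0.47  56.  ]
0.058 [-64.78  -0.11  58.  ]
0.06 [-65.59  -0.68  60.  ]
0.062 [-66.4   -1.25  62.  ]
```

```bash
python3 -m jog '[{"gripper":1,"dx":-0.005,"dy":-0.03,"dz":0.03,"rx":0,"ry":0,"rz":0},{"gripper":1,"dx":-0.011,"dy":-0.07,"dz":0.04,"rx":0,"ry":0,"rz":0},{"gripper":1,"dx":-0.0147,"dy":-0.094,"dz":0.04,"rx":0,"ry":0,"rz":0},{"gripper":1,"dx":0.025,"dy":-0.1,"dz":0.04,"rx":0,"ry":0,"rz":0},{"gripper":1,"dx":0.0597,"dy":-0.1057,"dz":0.03,"rx":0,"ry":0,"rz":0},{"gripper":1,"dx":0.0597,"dy":-0.1057,"dz":0.0,"rx":0,"ry":0,"rz":0},{"gripper":1,"dx":0.0597,"dy":-0.1057,"dz":-0.01,"rx":0,"ry":0,"rz":0},{"gripper":1,"dx":0.0597,"dy":-0.1057,"dz":-0.01,"rx":0,"ry":0,"rz":0},{"gripper":1,"dx":0.0597,"dy":-0.1057,"dz":-0.01,"rx":0,"ry":0,"rz":0}]'
python3 - <<'E'
s=open('m.py').read()
i=s.index("g2=g[:")
s=s[:i]+'''for sg in (1,-1):
    for x in (-20,-12,-4):
        yy=np.arange(98,122,.5)*sg; p=[]
        for t in yy:
            u,v=px(r,W((x/1000,t/1000,.122))); u=int(round(u));v=int(round(v)); p.append(px3[v,u,1]-0.5*px3[v,u,2] if 0<=u<640 and 0<=v<480 else np.nan)
        p=np.array(p)
        if not np.isnan(p).any(): k=int(np.argmin(np.convolve(p,[1,1,0,-1,-1],'valid')))+2; print('top edge side',sg,'x',x,'y',yy[k],'drop',round(p[k+2]-p[k-2]))
print('cam',(S(r['cam_to_world'][:3,3])*1000).round(1))
'''
s=s.replace("find((-.038,sg*.1095,.07),40,(-4,4),.07)","find((-.0395,sg*.1095,.07),40,(-3,3),.07)")
open('m.py','w').write(s)
E
python3 m.py w9.png
```

```text
t: 11.25
eef_pos: [0.5228, -0.015, 0.1149]
tool_rot: [0.705, 0.054, 0.705, -0.054]
contact_force: [0.1, -0.3, 0.8]
gripper_width: 0.001
t 11.25 tcp [  -2.  -150.1  114.9] F [ 0.1  -0.24  0.79]
index y -4.48 (col 623.1, str 59)
load-1 y -116.29 (col 393.9, str 52)
rack top ends y -112.75 -40.95 (n 78, sd 4.21)
face-1 y -112.33 sd 0.16 n 1443; by height [-112.33, -112.33, -112.33]
top edge side -1 x -20 y -112.5 drop -50
top edge side -1 x -12 y -112.5 drop -49
top edge side -1 x -4 y -113.0 drop -52
cam [ -68.2 -149.9  238.3]
```

```bash
python3 -c "
import cv2
a=cv2.imread('pics/w9.png')[150:260,350:460];cv2.imwrite('pics/c9.png',cv2.resize(a,None,fx=5,fy=5,interpolation=cv2.INTER_CUBIC))"
```

```text
(no output)
```

View pics/c9.png

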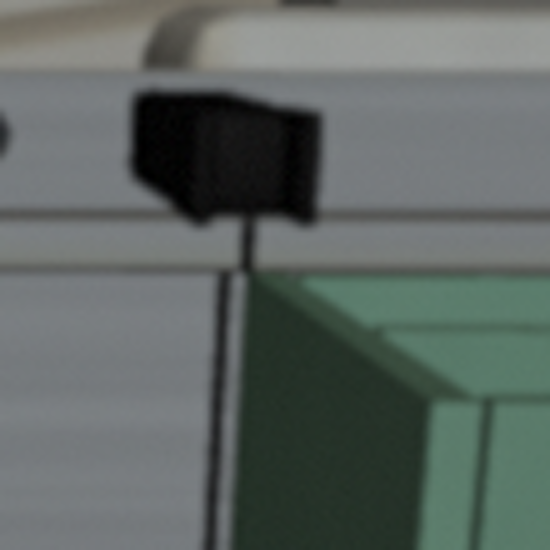

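The -y load line on the deck is at full-picture (395,205), with the rack's bottom edge at (399,205), a gap of ~2 mm. On the +y side the gap is ~0, so the rack is ~0.8 mm too far toward +y. One more light push from +y will correct it, going across above the caps.

```bash
python3 -m jog '[{"gripper":1,"dx":0,"dy":0,"dz":0.045,"rx":0,"ry":0,"rz":0},{"gripper":1,"dx":0,"dy":0,"dz":0.085,"rx":0,"ry":0,"rz":0},{"gripper":1,"dx":0.0075,"dy":0.047,"dz":0.085,"rx":0,"ry":0,"rz":0},{"gripper":1,"dx":0.015,"dy":0.094,"dz":0.085,"rx":0,"ry":0,"rz":0},{"gripper":1,"dx":0.0225,"dy":0.141,"dz":0.085,"rx":0,"ry":0,"rz":0},{"gripper":1,"dx":0.03,"dy":0.188,"dz":0.085,"rx":0,"ry":0,"rz":0},{"gripper":1,"dx":0.038,"dy":0.235,"dz":0.085,"rx":0,"ry":0,"rz":0},{"gripper":1,"dx":0.0473,"dy":0.28,"dz":0.085,"rx":0,"ry":0,"rz":0},{"gripper":1,"dx":0.0473,"dy":0.289,"dz":0.085,"rx":0,"ry":0,"rz":0},{"gripper":1,"dx":0.0473,"dy":0.289,"dz":0.085,"rx":0,"ry":0,"rz":0}]'; python3 -m jog '[{"gripper":1,"dx":0,"dy":0,"dz":-0.045,"rx":0,"ry":0,"rz":0},{"gripper":1,"dx":0,"dy":0,"dz":-0.085,"rx":0,"ry":0,"rz":0},{"gripper":1,"dx":-0.0015,"dy":-0.01,"dz":-0.085,"rx":0,"ry":0,"rz":0},{"gripper":1,"dx":-0.0031,"dy":-0.02,"dz":-0.085,"rx":0,"ry":0,"rz":0},{"gripper":1,"dx":-0.0031,"dy":-0.02,"dz":-0.085,"rx":0,"ry":0,"rz":0},{"gripper":1,"dx":-0.0031,"dy":-0.02,"dz":-0.085,"rx":0,"ry":0,"rz":0}]';python3 m.py
```

```text
t: 12.3
eef_pos: [0.5696, 0.2756, 0.2006]
tool_rot: [0.705, 0.054, 0.705, -0.053]
contact_force: [-0.0, 1.1, 0.2]
gripper_width: -0.0
t: 12.9
eef_pos: [0.5689, 0.2522, 0.1168]
tool_rot: [0.706, 0.056, 0.704, -0.055]
contact_force: [-0.8, 0.0, 0.5]
gripper_width: 0.002
t 12.9 tcp [  2.2 121.  116.8] F [-0.76 -0.09  0.49]
index y -4.43 (col 61.8, str 60)
load+1 y 106.27 (col 289.6, str 36)
rack top ends y 11.47 103.95 (n 77, sd 1.57)
face+1 y 95.79 sd 2.22 n 74; by height [nan, 95.78, 103.9]
top edge side 1 x -20 y 104.0 drop -56
top edge side 1 x -12 y 104.0 drop -58
top edge side 1 x -4 y 104.0 drop -54
cam [-64.4 121.4 240. ]
  return _methods._mean(a, axis=axis, dtype=dtype,
  ret = ret.dtype.type(ret / rcount)
```

```bash
python3 -m jog '[{"gripper":1,"dx":0,"dy":0,"dz":0,"rx":0,"ry":0,"rz":0},{"gripper":1,"dx":-0.0002,"dy":-0.001,"dz":0,"rx":0,"ry":0,"rz":0},{"gripper":1,"dx":-0.0003,"dy":-0.002,"dz":0,"rx":0,"ry":0,"rz":0},{"gripper":1,"dx":-0.0005,"dy":-0.003,"dz":0,"rx":0,"ry":0,"rz":0},{"gripper":1,"dx":-0.0006,"dy":-0.004,"dz":0,"rx":0,"ry":0,"rz":0},{"gripper":1,"dx":-0.0008,"dy":-0.005,"dz":0,"rx":0,"ry":0,"rz":0},{"gripper":1,"dx":-0.0009,"dy":-0.006,"dz":0,"rx":0,"ry":0,"rz":0},{"gripper":1,"dx":-0.0009,"dy":-0.006,"dz":0,"rx":0,"ry":0,"rz":0}]';python3 m.py 2>/dev/null
```

```text
t: 13.75
eef_pos: [0.5665, 0.2473, 0.1143]
tool_rot: [0.705, 0.055, 0.705, -0.055]
contact_force: [1.5, 3.6, -2.7]
gripper_width: -0.0
t 13.75 tcp [  0.6 115.7 114.3] F [ 0.95  3.75 -2.73]
index y -6.05 (col 67.1, str 57)
load+1 y 104.40 (col 296.8, str 48)
rack top ends y 7.35 102.19 (n 78, sd 0.34)
face+1 y 94.79 sd 1.10 n 89; by height [102.18, 94.79, nan]
top edge side 1 x -20 y 102.0 drop -54
top edge side 1 x -12 y 102.0 drop -55
top edge side 1 x -4 y 101.5 drop -62
cam [-65.6 116.  237.7]
```

```bash
python3 -m jog '[{"gripper":1,"dx":-0.0002,"dy":-0.001,"dz":0,"rx":0,"ry":0,"rz":0},{"gripper":1,"dx":-0.0003,"dy":-0.0018,"dz":0,"rx":0,"ry":0,"rz":0},{"gripper":1,"dx":-0.0004,"dy":-0.0023,"dz":0,"rx":0,"ry":0,"rz":0},{"gripper":1,"dx":-0.0004,"dy":-0.0023,"dz":0,"rx":0,"ry":0,"rz":0}]';python3 m.py 2>/dev/null | head -4
python3 -m jog '[{"gripper":1,"dx":0.0001,"dy":0.001,"dz":0,"rx":0,"ry":0,"rz":0},{"gripper":1,"dx":0.0003,"dy":0.002,"dz":0,"rx":0,"ry":0,"rz":0},{"gripper":1,"dx":0.0005,"dy":0.003,"dz":0,"rx":0,"ry":0,"rz":0},{"gripper":1,"dx":0.0008,"dy":0.005,"dz":0,"rx":0,"ry":0,"rz":0},{"gripper":1,"dx":0.0014,"dy":0.009,"dz":0,"rx":0,"ry":0,"rz":0},{"gripper":1,"dx":0.0028,"dy":0.018,"dz":0,"rx":0,"ry":0,"rz":0},{"gripper":1,"dx":0.0044,"dy":0.0285,"dz":0,"rx":0,"ry":0,"rz":0},{"gripper":1,"dx":0.0044,"dy":0.0285,"dz":0,"rx":0,"ry":0,"rz":0},{"gripper":1,"dx":0.0044,"dy":0.0285,"dz":0,"rx":0,"ry":0,"rz":0}]'; python3 m.py w10.png
```

```text
t: 14.2
eef_pos: [0.5661, 0.2443, 0.1143]
tool_rot: [0.705, 0.055, 0.705, -0.055]
contact_force: [0.9, 3.6, -1.3]
gripper_width: 0.002
t 14.2 tcp [  0.6 112.8 114.3] F [ 0.34  3.73 -1.26]
index y -7.07 (col 71.3, str 54)
load+1 y 103.32 (col 300.9, str 67)
rack top ends y 4.52 99.28 (n 78, sd 0.27)
t: 15.15
eef_pos: [0.5704, 0.2736, 0.1142]
tool_rot: [0.705, 0.055, 0.705, -0.055]
contact_force: [0.2, -0.2, -0.4]
gripper_width: 0.001
t 15.15 tcp [  0.3 142.4 114.2] F [ 0.19 -0.22 -0.42]
index y -4.33 (col 15.5, str 54)
load+1 y 107.57 (col 246.3, str 70)
rack top ends y 47.09 102.26 (n 77, sd 0.14)
top edge side 1 x -20 y 102.0 drop -58
top edge side 1 x -12 y 102.0 drop -57
top edge side 1 x -4 y 102.0 drop -59
cam [-65.9 142.8 237.7]
```

The rack slid 2.9 mm this time, as its friction changed. It is now ~2 mm toward -y, so it needs a light push from the -y end.

```bash
python3 -m jog '[{"gripper":1,"dx":0,"dy":0,"dz":0.045,"rx":0,"ry":0,"rz":0},{"gripper":1,"dx":0,"dy":0,"dz":0.085,"rx":0,"ry":0,"rz":0},{"gripper":1,"dx":-0.0075,"dy":-0.047,"dz":0.085,"rx":0,"ry":0,"rz":0},{"gripper":1,"dx":-0.015,"dy":-0.094,"dz":0.085,"rx":0,"ry":0,"rz":0},{"gripper":1,"dx":-0.0225,"dy":-0.141,"dz":0.085,"rx":0,"ry":0,"rz":0},{"gripper":1,"dx":-0.03,"dy":-0.188,"dz":0.085,"rx":0,"ry":0,"rz":0},{"gripper":1,"dx":-0.038,"dy":-0.235,"dz":0.085,"rx":0,"ry":0,"rz":0},{"gripper":1,"dx":-0.045,"dy":-0.28,"dz":0.085,"rx":0,"ry":0,"rz":0},{"gripper":1,"dx":-0.0452,"dy":-0.2885,"dz":0.085,"rx":0,"ry":0,"rz":0},{"gripper":1,"dx":-0.0452,"dy":-0.2885,"dz":0.085,"rx":0,"ry":0,"rz":0}]'; python3 -m jog '[{"gripper":1,"dx":0,"dy":0,"dz":-0.045,"rx":0,"ry":0,"rz":0},{"gripper":1,"dx":0,"dy":0,"dz":-0.085,"rx":0,"ry":0,"rz":0},{"gripper":1,"dx":0,"dy":0,"dz":-0.085,"rx":0,"ry":0,"rz":0},{"gripper":1,"dx":0,"dy":0,"dz":-0.085,"rx":0,"ry":0,"rz":0}]'; python3 m.py w11.png 2>/dev/null
python3 -m jog '[{"gripper":1,"dx":0.0011,"dy":0.007,"dz":0,"rx":0,"ry":0,"rz":0},{"gripper":1,"dx":0.0022,"dy":0.014,"dz":0,"rx":0,"ry":0,"rz":0},{"gripper":1,"dx":0.0028,"dy":0.018,"dz":0,"rx":0,"ry":0,"rz":0},{"gripper":1,"dx":0.0028,"dy":0.018,"dz":0,"rx":0,"ry":0,"rz":0}]'; python3 m.py 2>/dev/null
```

```text
t: 16.2
eef_pos: [0.5251, -0.0183, 0.1992]
tool_rot: [0.705, 0.056, 0.705, -0.057]
contact_force: [0.1, 0.3, -0.4]
gripper_width: 0.002
t: 16.6
eef_pos: [0.5255, -0.0135, 0.1148]
tool_rot: [0.705, 0.054, 0.705, -0.054]
contact_force: [-0.1, -0.1, 0.2]
gripper_width: 0.003
t 16.6 tcp [   0.5 -148.3  114.8] F [-0.05 -0.07  0.16]
index y -4.48 (col 619.9, str 59)
load-1 y -115.81 (col 391.2, str 29)
rack top ends y -115.68 -39.64 (n 78, sd 4.70)
face-1 y -115.30 sd 0.16 n 1436; by height [-115.29, -115.31, -115.3]
top edge side -1 x -20 y -115.5 drop -49
top edge side -1 x -12 y -115.5 drop -49
top edge side -1 x -4 y -116.0 drop -48
cam [ -65.7 -148.2  238.3]
t: 17.05
eef_pos: [0.5287, 0.0035, 0.1151]
tool_rot: [0.705, 0.055, 0.705, -0.054]
contact_force: [0.8, 0.7, 0.0]
gripper_width: 0.001
t 17.05 tcp [   0.9 -130.9  115.1] F [0.64 0.82 0.02]
index y -4.16 (col 584.7, str 55)
load-1 y -114.56 (col 356.4, str 35)
rack top ends y -115.25 -23.14 (n 79, sd 2.42)
face-1 y -114.94 sd 2.74 n 549; by height [-114.97, -114.88, -114.97]
top edge side -1 x -20 y -115.5 drop -48
top edge side -1 x -12 y -115.5 drop -49
top edge side -1 x -4 y -115.5 drop -60
cam [ -65.5 -130.6  238.4]
```

```bash
python3 -m jog '[{"gripper":1,"dx":0.0003,"dy":0.002,"dz":0,"rx":0,"ry":0,"rz":0},{"gripper":1,"dx":0.0005,"dy":0.003,"dz":0,"rx":0,"ry":0,"rz":0},{"gripper":1,"dx":0.0006,"dy":0.004,"dz":0,"rx":0,"ry":0,"rz":0},{"gripper":1,"dx":0.0008,"dy":0.005,"dz":0,"rx":0,"ry":0,"rz":0},{"gripper":1,"dx":0.0009,"dy":0.006,"dz":0,"rx":0,"ry":0,"rz":0},{"gripper":1,"dx":0.0011,"dy":0.007,"dz":0,"rx":0,"ry":0,"rz":0},{"gripper":1,"dx":0.0012,"dy":0.008,"dz":0,"rx":0,"ry":0,"rz":0},{"gripper":1,"dx":0.0014,"dy":0.009,"dz":0,"rx":0,"ry":0,"rz":0},{"gripper":1,"dx":0.0016,"dy":0.01,"dz":0,"rx":0,"ry":0,"rz":0},{"gripper":1,"dx":0.0016,"dy":0.01,"dz":0,"rx":0,"ry":0,"rz":0}]'; python3 m.py 2>/dev/null
```

```text
t: 18.1
eef_pos: [0.5297, 0.0124, 0.1143]
tool_rot: [0.705, 0.055, 0.705, -0.055]
contact_force: [-1.3, -2.4, 0.2]
gripper_width: 0.001
t 18.1 tcp [   0.6 -122.   114.3] F [-0.93 -2.62  0.18]
index y 3.61 (col 583.4, str 51)
load-1 y -106.74 (col 354.2, str 35)
rack top ends y -107.47 -15.33 (n 80, sd 2.62)
face-1 y -107.17 sd 2.94 n 439; by height [-107.19, -107.1, -107.19]
top edge side -1 x -20 y -107.5 drop -48
top edge side -1 x -12 y -107.5 drop -49
top edge side -1 x -4 y -107.0 drop -62
cam [ -65.6 -121.5  237.7]
```

```bash
python3 -m jog '[{"gripper":1,"dx":0.0002,"dy":0.001,"dz":0,"rx":0,"ry":0,"rz":0},{"gripper":1,"dx":0.0003,"dy":0.002,"dz":0,"rx":0,"ry":0,"rz":0},{"gripper":1,"dx":0.0005,"dy":0.003,"dz":0,"rx":0,"ry":0,"rz":0},{"gripper":1,"dx":0.0005,"dy":0.003,"dz":0,"rx":0,"ry":0,"rz":0}]'; python3 m.py 2>/dev/null|egrep 'tcp|index|face|top'
```

```text
t: 18.55
eef_pos: [0.5302, 0.0154, 0.1143]
tool_rot: [0.705, 0.055, 0.705, -0.055]
contact_force: [-1.0, -4.1, 1.4]
gripper_width: -0.001
t 18.55 tcp [   0.6 -118.9  114.3] F [-0.37 -4.21  1.44]
index y 6.65 (col 583.4, str 52)
rack top ends y -104.42 -12.32 (n 80, sd 2.58)
face-1 y -104.14 sd 2.94 n 438; by height [-104.17, -104.09, -104.15]
top edge side -1 x -20 y -104.5 drop -47
top edge side -1 x -12 y -104.5 drop -49
top edge side -1 x -4 y -104.0 drop -61
```

Diff -110.79: not slipped yet, at 4.2 N. I'll advance in small steps.

```bash
python3 -m jog '[{"gripper":1,"dx":0.0001,"dy":0.0008,"dz":0,"rx":0,"ry":0,"rz":0},{"gripper":1,"dx":0.0003,"dy":0.0016,"dz":0,"rx":0,"ry":0,"rz":0},{"gripper":1,"dx":0.0004,"dy":0.0022,"dz":0,"rx":0,"ry":0,"rz":0},{"gripper":1,"dx":0.0004,"dy":0.0022,"dz":0,"rx":0,"ry":0,"rz":0}]'; python3 m.py 2>/dev/null|egrep 'tcp|index|face|ends'
```

```text
t: 19.0
eef_pos: [0.5306, 0.0176, 0.1143]
tool_rot: [0.705, 0.055, 0.705, -0.055]
contact_force: [-1.0, -4.2, 1.7]
gripper_width: -0.0
t 19.0 tcp [   0.6 -116.7  114.3] F [-0.29 -4.27  1.71]
index y 8.84 (col 583.3, str 55)
rack top ends y -102.23 -10.07 (n 80, sd 2.59)
face-1 y -101.93 sd 3.00 n 426; by height [-101.98, -101.88, -101.95]
```

```bash
python3 -m jog '[{"gripper":1,"dx":0.0001,"dy":0.0007,"dz":0,"rx":0,"ry":0,"rz":0},{"gripper":1,"dx":0.0002,"dy":0.0014,"dz":0,"rx":0,"ry":0,"rz":0},{"gripper":1,"dx":0.0003,"dy":0.002,"dz":0,"rx":0,"ry":0,"rz":0},{"gripper":1,"dx":0.0003,"dy":0.002,"dz":0,"rx":0,"ry":0,"rz":0}]'; python3 m.py 2>/dev/null|egrep 'tcp|index|face|ends'
```

```text
t: 19.45
eef_pos: [0.5309, 0.0194, 0.1143]
tool_rot: [0.705, 0.055, 0.705, -0.055]
contact_force: [-1.8, -4.8, 1.3]
gripper_width: -0.0
t 19.45 tcp [   0.6 -114.8  114.3] F [-1.07 -5.01  1.27]
index y 10.65 (col 583.3, str 54)
rack top ends y -100.38 -8.25 (n 80, sd 2.61)
face-1 y -100.11 sd 3.03 n 412; by height [-100.15, -100.04, -100.14]
```

```bash
python3 -m jog '[{"gripper":1,"dx":0.0001,"dy":0.0005,"dz":0,"rx":0,"ry":0,"rz":0},{"gripper":1,"dx":0.0002,"dy":0.001,"dz":0,"rx":0,"ry":0,"rz":0},{"gripper":1,"dx":0.0002,"dy":0.001,"dz":0,"rx":0,"ry":0,"rz":0}]'; python3 m.py 2>/dev/null|egrep 'tcp|index|face|ends'; python3 -m jog '[{"gripper":1,"dx":0.0001,"dy":0.0005,"dz":0,"rx":0,"ry":0,"rz":0},{"gripper":1,"dx":0.0002,"dy":0.001,"dz":0,"rx":0,"ry":0,"rz":0},{"gripper":1,"dx":0.0002,"dy":0.001,"dz":0,"rx":0,"ry":0,"rz":0}]'; python3 m.py 2>/dev/null|egrep 'tcp|index|face|ends'
```

```text
t: 19.8
eef_pos: [0.531, 0.0203, 0.1143]
tool_rot: [0.705, 0.055, 0.705, -0.055]
contact_force: [-2.1, -5.0, 2.6]
gripper_width: -0.001
t 19.8 tcp [   0.7 -114.   114.3] F [-1.28 -5.31  2.59]
index y 11.55 (col 583.4, str 50)
rack top ends y -99.51 -7.41 (n 80, sd 2.58)
face-1 y -99.25 sd 3.07 n 392; by height [-99.31, -99.18, -99.28]
t: 20.15
eef_pos: [0.5312, 0.0211, 0.1142]
tool_rot: [0.705, 0.055, 0.705, -0.055]
contact_force: [-1.9, -4.7, 2.0]
gripper_width: 0.0
t 20.15 tcp [   0.7 -113.1  114.2] F [-1.17 -4.99  2.  ]
index y 12.42 (col 583.4, str 50)
rack top ends y -98.62 -6.56 (n 80, sd 2.56)
face-1 y -98.34 sd 3.05 n 400; by height [-98.39, -98.27, -98.37]
```

```bash
python3 -m jog '[{"gripper":1,"dx":0.0001,"dy":0.0005,"dz":0,"rx":0,"ry":0,"rz":0},{"gripper":1,"dx":0.0002,"dy":0.001,"dz":0,"rx":0,"ry":0,"rz":0},{"gripper":1,"dx":0.0002,"dy":0.001,"dz":0,"rx":0,"ry":0,"rz":0}]'; python3 m.py 2>/dev/null|egrep 'tcp|index|face|ends'; python3 -m jog '[{"gripper":1,"dx":0.0001,"dy":0.0005,"dz":0,"rx":0,"ry":0,"rz":0},{"gripper":1,"dx":0.0002,"dy":0.001,"dz":0,"rx":0,"ry":0,"rz":0},{"gripper":1,"dx":0.0002,"dy":0.001,"dz":0,"rx":0,"ry":0,"rz":0}]'; python3 m.py 2>/dev/null|egrep 'tcp|index|face|ends'
```

```text
t: 20.5
eef_pos: [0.5313, 0.022, 0.1142]
tool_rot: [0.705, 0.055, 0.705, -0.055]
contact_force: [-2.4, -5.5, 4.2]
gripper_width: 0.001
t 20.5 tcp [   0.7 -112.2  114.2] F [-1.49 -5.79  4.18]
index y 13.31 (col 583.5, str 51)
rack top ends y -97.73 -5.62 (n 80, sd 2.57)
face-1 y -97.47 sd 2.37 n 360; by height [-97.49, -97.45, -97.48]
t: 20.85
eef_pos: [0.5315, 0.0229, 0.1143]
tool_rot: [0.705, 0.055, 0.705, -0.056]
contact_force: [-2.2, -5.7, 2.5]
gripper_width: -0.002
t 20.85 tcp [   0.7 -111.3  114.3] F [-1.27 -5.94  2.47]
index y 14.21 (col 583.5, str 51)
rack top ends y -96.82 -4.81 (n 80, sd 2.56)
face-1 y -96.59 sd 0.08 n 304; by height [-96.62, -96.59, -96.59]
```

No slip even at 6 N: the finger is pressing down on the rack (Fz +2…4 N), which adds friction. I'll back off and push again while rising slightly, as in the earlier pushes that slid smoothly.

```bash
python3 -m jog '[{"gripper":1,"dx":-0.0003,"dy":-0.002,"dz":0,"rx":0,"ry":0,"rz":0},{"gripper":1,"dx":-0.0006,"dy":-0.004,"dz":0,"rx":0,"ry":0,"rz":0},{"gripper":1,"dx":-0.0009,"dy":-0.006,"dz":0,"rx":0,"ry":0,"rz":0},{"gripper":1,"dx":-0.0012,"dy":-0.008,"dz":0,"rx":0,"ry":0,"rz":0},{"gripper":1,"dx":-0.0016,"dy":-0.01,"dz":0,"rx":0,"ry":0,"rz":0},{"gripper":1,"dx":-0.0019,"dy":-0.012,"dz":0,"rx":0,"ry":0,"rz":0},{"gripper":1,"dx":-0.0022,"dy":-0.014,"dz":0,"rx":0,"ry":0,"rz":0},{"gripper":1,"dx":-0.0022,"dy":-0.014,"dz":0,"rx":0,"ry":0,"rz":0}]'; python3 m.py 2>/dev/null|egrep 'tcp|index|face|ends'; python3 -m jog '[{"gripper":1,"dx":0.0003,"dy":0.002,"dz":0.0,"rx":0,"ry":0,"rz":0},{"gripper":1,"dx":0.0006,"dy":0.004,"dz":0.0003,"rx":0,"ry":0,"rz":0},{"gripper":1,"dx":0.0008,"dy":0.005,"dz":0.0006,"rx":0,"ry":0,"rz":0},{"gripper":1,"dx":0.0009,"dy":0.006,"dz":0.0009,"rx":0,"ry":0,"rz":0},{"gripper":1,"dx":0.0011,"dy":0.007,"dz":0.0012,"rx":0,"ry":0,"rz":0}]'; python3 m.py 2>/dev/null|egrep 'tcp|index|face|ends'
```

```text
t: 21.7
eef_pos: [0.5297, 0.0093, 0.1144]
tool_rot: [0.705, 0.055, 0.705, -0.055]
contact_force: [-0.0, 0.5, -0.2]
gripper_width: 0.001
t 21.7 tcp [   1.  -125.   114.4] F [-0.1   0.51 -0.15]
index y 4.14 (col 590.8, str 58)
rack top ends y -106.95 -16.67 (n 80, sd 1.72)
face-1 y -106.66 sd 2.47 n 665; by height [-106.67, -106.64, -106.67]
t: 22.25
eef_pos: [0.5303, 0.016, 0.1152]
tool_rot: [0.705, 0.055, 0.705, -0.055]
contact_force: [-0.4, -3.3, -2.6]
gripper_width: 0.002
t 22.25 tcp [   0.6 -118.3  115.2] F [ 0.09 -3.36 -2.6 ]
index y 5.70 (col 579.0, str 57)
rack top ends y -103.85 -10.91 (n 79, sd 2.64)
face-1 y -103.56 sd 3.02 n 399; by height [-103.59, -103.5, -103.58]
```

It slides at 3.4 N now; diff -109.26, with -108.6 the target. The deck hangs at +4.14 and -4.4 on release, so its zero lies at ≈ -0.1 in my frame, which agrees with the mark (0.0). About 0.7 mm more to push.

```bash
python3 -m jog '[{"gripper":1,"dx":0.0001,"dy":0.0004,"dz":0.0002,"rx":0,"ry":0,"rz":0},{"gripper":1,"dx":0.0001,"dy":0.0007,"dz":0.0003,"rx":0,"ry":0,"rz":0}]'; python3 m.py 2>/dev/null|egrep 'tcp|index|face|ends'
```

```text
t: 22.5
eef_pos: [0.5306, 0.0172, 0.1157]
tool_rot: [0.705, 0.055, 0.705, -0.055]
contact_force: [0.1, -3.7, -3.0]
gripper_width: -0.002
t 22.5 tcp [   0.7 -117.1  115.7] F [ 0.62 -3.61 -3.  ]
index y 5.86 (col 576.0, str 57)
rack top ends y -102.72 -9.40 (n 80, sd 2.04)
face-1 y -102.40 sd 2.98 n 416; by height [-102.43, -102.33, -102.43]
```

```bash
python3 -m jog '[{"gripper":1,"dx":-0.0003,"dy":-0.002,"dz":0,"rx":0,"ry":0,"rz":0},{"gripper":1,"dx":-0.0006,"dy":-0.004,"dz":0,"rx":0,"ry":0,"rz":0},{"gripper":1,"dx":-0.0009,"dy":-0.006,"dz":0,"rx":0,"ry":0,"rz":0},{"gripper":1,"dx":-0.0016,"dy":-0.01,"dz":0,"rx":0,"ry":0,"rz":0},{"gripper":1,"dx":-0.0031,"dy":-0.02,"dz":0,"rx":0,"ry":0,"rz":0},{"gripper":1,"dx":-0.0037,"dy":-0.024,"dz":0,"rx":0,"ry":0,"rz":0},{"gripper":1,"dx":-0.0037,"dy":-0.024,"dz":0,"rx":0,"ry":0,"rz":0},{"gripper":1,"dx":-0.0037,"dy":-0.024,"dz":0,"rx":0,"ry":0,"rz":0}]'; python3 m.py w12.png 2>/dev/null|egrep 'tcp|index|face|ends|cam'
python3 -m jog '[{"gripper":1,"dx":0,"dy":0,"dz":0.045,"rx":0,"ry":0,"rz":0},{"gripper":1,"dx":0,"dy":0,"dz":0.085,"rx":0,"ry":0,"rz":0},{"gripper":1,"dx":0.0075,"dy":0.047,"dz":0.085,"rx":0,"ry":0,"rz":0},{"gripper":1,"dx":0.015,"dy":0.094,"dz":0.085,"rx":0,"ry":0,"rz":0},{"gripper":1,"dx":0.0225,"dy":0.141,"dz":0.085,"rx":0,"ry":0,"rz":0},{"gripper":1,"dx":0.03,"dy":0.188,"dz":0.085,"rx":0,"ry":0,"rz":0},{"gripper":1,"dx":0.038,"dy":0.235,"dz":0.085,"rx":0,"ry":0,"rz":0},{"gripper":1,"dx":0.0453,"dy":0.28,"dz":0.085,"rx":0,"ry":0,"rz":0},{"gripper":1,"dx":0.0453,"dy":0.288,"dz":0.085,"rx":0,"ry":0,"rz":0},{"gripper":1,"dx":0.0453,"dy":0.288,"dz":0.085,"rx":0,"ry":0,"rz":0}]'
```

```text
t: 23.35
eef_pos: [0.5271, -0.0069, 0.1158]
tool_rot: [0.705, 0.055, 0.705, -0.055]
contact_force: [0.9, -0.4, -0.8]
gripper_width: 0.0
t 23.35 tcp [   1.  -141.4  115.8] F [ 0.93 -0.27 -0.76]
index y 4.08 (col 622.4, str 53)
rack top ends y -104.51 -32.03 (n 78, sd 4.37)
face-1 y -104.12 sd 0.16 n 1579; by height [-104.11, -104.13, -104.12]
cam [ -65.3 -141.   239.2]
t: 24.4
eef_pos: [0.5712, 0.2842, 0.2007]
tool_rot: [0.705, 0.054, 0.705, -0.053]
contact_force: [0.4, -0.4, -0.3]
gripper_width: 0.0
```

```bash
python3 -m jog '[{"gripper":1,"dx":0,"dy":0,"dz":-0.045,"rx":0,"ry":0,"rz":0},{"gripper":1,"dx":0,"dy":0,"dz":-0.086,"rx":0,"ry":0,"rz":0},{"gripper":1,"dx":0,"dy":0,"dz":-0.086,"rx":0,"ry":0,"rz":0},{"gripper":1,"dx":0,"dy":0,"dz":-0.086,"rx":0,"ry":0,"rz":0}]'; python3 m.py w13.png 2>/dev/null|egrep 'tcp|index|face|ends|cam|top'
python3 - <<'E'
import cv2,numpy as np
a=cv2.imread('pics/w12.png')[165:265,350:440];b=cv2.imread('pics/w13.png')[165:265,200:290]
f=lambda a:cv2.resize(a,None,fx=4,fy=4,interpolation=cv2.INTER_CUBIC)
cv2.imwrite('pics/c13.png',np.hstack([f(a),f(b)]))
E
```

```text
t: 24.8
eef_pos: [0.5725, 0.2798, 0.1151]
tool_rot: [0.705, 0.055, 0.705, -0.056]
contact_force: [0.9, 0.2, 0.2]
gripper_width: 0.002
t 24.8 tcp [  1.5 148.8 115.1] F [0.9  0.3  0.16]
index y 4.25 (col 21.3, str 60)
rack top ends y 55.96 113.41 (n 77, sd 0.18)
top edge side 1 x -20 y 113.5 drop -58
top edge side 1 x -12 y 113.5 drop -60
top edge side 1 x -4 y 113.5 drop -58
cam [-64.6 149.5 238.5]
```

View pics/c13.png

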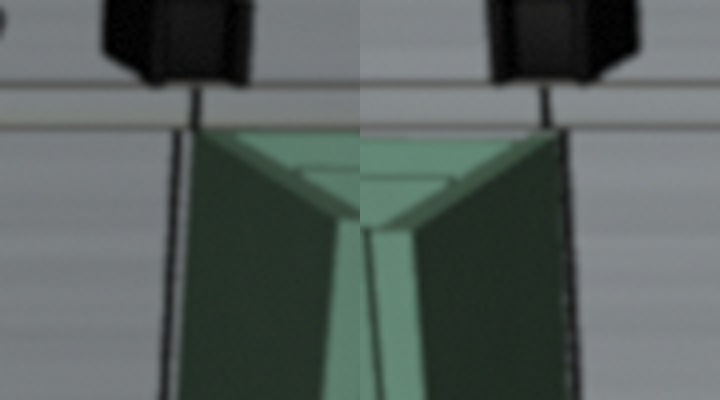

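Both gaps are visible (left ≈2.0 mm, right ≈0.7 mm to the line centres), so the rack is centred to ~+0.5 mm. Now I nudge the rack gently from +y, with no sliding needed, until the deck stands at zero (target ≈ -0.1).

```bash
python3 -m jog '[{"gripper":1,"dx":-0.0011,"dy":-0.007,"dz":0,"rx":0,"ry":0,"rz":0},{"gripper":1,"dx":-0.0022,"dy":-0.014,"dz":0,"rx":0,"ry":0,"rz":0},{"gripper":1,"dx":-0.003,"dy":-0.019,"dz":0,"rx":0,"ry":0,"rz":0},{"gripper":1,"dx":-0.0031,"dy":-0.02,"dz":0,"rx":0,"ry":0,"rz":0},{"gripper":1,"dx":-0.0033,"dy":-0.021,"dz":0,"rx":0,"ry":0,"rz":0},{"gripper":1,"dx":-0.0034,"dy":-0.022,"dz":0,"rx":0,"ry":0,"rz":0},{"gripper":1,"dx":-0.0036,"dy":-0.023,"dz":0,"rx":0,"ry":0,"rz":0},{"gripper":1,"dx":-0.0036,"dy":-0.023,"dz":0,"rx":0,"ry":0,"rz":0}]'; python3 m.py 2>/dev/null|egrep 'tcp|index|ends'
```

```text
t: 25.65
eef_pos: [0.5687, 0.2583, 0.1147]
tool_rot: [0.705, 0.055, 0.705, -0.055]
contact_force: [-0.1, 0.0, 0.1]
gripper_width: -0.002
t 25.65 tcp [  1.1 127.  114.7] F [-0.06  0.    0.08]
index y 4.24 (col 65.7, str 59)
rack top ends y 18.44 113.26 (n 78, sd 0.15)
```

```bash
python3 -m jog '[{"gripper":1,"dx":-0.0001,"dy":-0.0008,"dz":0,"rx":0,"ry":0,"rz":0},{"gripper":1,"dx":-0.0003,"dy":-0.0016,"dz":0,"rx":0,"ry":0,"rz":0},{"gripper":1,"dx":-0.0004,"dy":-0.0024,"dz":0,"rx":0,"ry":0,"rz":0},{"gripper":1,"dx":-0.0005,"dy":-0.0032,"dz":0,"rx":0,"ry":0,"rz":0},{"gripper":1,"dx":-0.0006,"dy":-0.004,"dz":0,"rx":0,"ry":0,"rz":0},{"gripper":1,"dx":-0.0006,"dy":-0.004,"dz":0,"rx":0,"ry":0,"rz":0}]'; python3 m.py 2>/dev/null|egrep 'tcp|index|ends'
```

```text
t: 26.3
eef_pos: [0.5681, 0.2543, 0.1148]
tool_rot: [0.705, 0.055, 0.705, -0.055]
contact_force: [-0.0, 1.0, -1.3]
gripper_width: -0.0
t 26.3 tcp [  1.1 123.  114.8] F [-0.18  0.95 -1.34]
index y 0.36 (col 66.2, str 58)
rack top ends y 14.27 109.38 (n 78, sd 0.17)
```

```bash
python3 -m jog '[{"gripper":1,"dx":-0.0001,"dy":-0.0004,"dz":0,"rx":0,"ry":0,"rz":0},{"gripper":1,"dx":-0.0001,"dy":-0.0004,"dz":0,"rx":0,"ry":0,"rz":0},{"gripper":1,"dx":0.0001,"dy":0.001,"dz":0,"rx":0,"ry":0,"rz":0},{"gripper":1,"dx":0.0005,"dy":0.003,"dz":0,"rx":0,"ry":0,"rz":0},{"gripper":1,"dx":0.0016,"dy":0.01,"dz":0,"rx":0,"ry":0,"rz":0},{"gripper":1,"dx":0.0036,"dy":0.023,"dz":0,"rx":0,"ry":0,"rz":0},{"gripper":1,"dx":0.0036,"dy":0.023,"dz":0,"rx":0,"ry":0,"rz":0}]'; python3 m.py w14.png 2>/dev/null|egrep 'tcp|index|ends'; python3 -c "
from h import *
for c in ['top','side']:
    r=shot(c,c+'1.png')
    for d in cut_out(c,'bail_grip')[:1]:
        P=cloud(r);m=d['mask']&(r['pixels'].max(-1)<70);p=P[m];p=p[(p[:,2]>.15)&(p[:,2]<.24)];print(c,d['conf'],len(p),(np.array([S(q) for q in p]).mean(0)*1000).round(1) if len(p) else '', (np.array([S(q) for q in p]).std(0)*1000).round(1) if len(p) else '')
"
```

```text
t: 27.05
eef_pos: [0.5715, 0.2805, 0.1153]
tool_rot: [0.705, 0.055, 0.705, -0.053]
contact_force: [0.3, -0.7, 0.0]
gripper_width: 0.001
t 27.05 tcp [  0.4 149.3 115.3] F [ 0.37 -0.64  0.02]
index y 0.07 (col 11.1, str 63)
rack top ends y 52.41 109.26 (n 78, sd 0.33)
top 0.7 181 [121.6  -1.  204.6] [ 1.7 30.5  1.5]
side 0.96 117 [119.2  -7.3 203.9] [ 2.5 35.3  3.4]
```

The deck is let go at index +0.07 mm, against a zero between -0.1 and 0.0. Now the bail: I check the clearance behind it and rise.

```bash
python3 -m jog '[{"gripper":1,"dx":0,"dy":0,"dz":0.045,"rx":0,"ry":0,"rz":0},{"gripper":1,"dx":0,"dy":0,"dz":0.09,"rx":0,"ry":0,"rz":0},{"gripper":1,"dx":0,"dy":0,"dz":0.135,"rx":0,"ry":0,"rz":0},{"gripper":1,"dx":0,"dy":0,"dz":0.175,"rx":0,"ry":0,"rz":0},{"gripper":1,"dx":0,"dy":0,"dz":0.175,"rx":0,"ry":0,"rz":0}]'; python3 -c "
from h import *
r=shot('top');P=(cloud(r)-C)@A
m=(P[...,0]>.1)&(P[...,0]<.3)&(abs(P[...,1])<.14)&(P[...,2]>.02)
for x in np.arange(.1,.3,.02):
    k=m&(abs(P[...,0]-x)<.01); print(round(x,2),k.sum(),P[...,2][k].max().round(3) if k.any() else '', (P[...,1][k].min().round(3),P[...,1][k].max().round(3)) if k.any() else '')
"
```

```text
t: 27.8
eef_pos: [0.5738, 0.2792, 0.2964]
tool_rot: [0.708, 0.057, 0.702, -0.053]
contact_force: [0.8, 0.6, -0.8]
gripper_width: 0.001
0.1 22 0.184 (np.float64(-0.117), np.float64(-0.111))
0.12 316 0.209 (np.float64(-0.118), np.float64(0.02))
0.14 1 0.022 (np.float64(-0.139), np.float64(-0.139))
0.16 9 0.022 (np.float64(-0.138), np.float64(-0.123))
0.18 2 0.021 (np.float64(-0.136), np.float64(-0.135))
0.2 0  
0.22 57 0.037 (np.float64(0.082), np.float64(0.113))
0.24 175 0.036 (np.float64(-0.069), np.float64(0.14))
0.26 184 0.036 (np.float64(-0.077), np.float64(0.14))
0.28 97 0.034 (np.float64(-0.135), np.float64(0.138))
```

```bash
python3 -m jog '[{"gripper":1,"dx":0.027,"dy":-0.035,"dz":0,"rx":0,"ry":0,"rz":0},{"gripper":1,"dx":0.054,"dy":-0.07,"dz":0,"rx":0,"ry":0,"rz":0},{"gripper":1,"dx":0.081,"dy":-0.105,"dz":0,"rx":0,"ry":0,"rz":0},{"gripper":1,"dx":0.108,"dy":-0.14,"dz":0,"rx":0,"ry":0,"rz":0},{"gripper":1,"dx":0.134,"dy":-0.174,"dz":0,"rx":0,"ry":0,"rz":0},{"gripper":1,"dx":0.134,"dy":-0.174,"dz":-0.03,"rx":0,"ry":0,"rz":0},{"gripper":1,"dx":0.134,"dy":-0.174,"dz":-0.07,"rx":0,"ry":0,"rz":0},{"gripper":1,"dx":0.134,"dy":-0.174,"dz":-0.086,"rx":0,"ry":0,"rz":0},{"gripper":1,"dx":0.134,"dy":-0.174,"dz":-0.086,"rx":0,"ry":0,"rz":0},{"gripper":1,"dx":0.134,"dy":-0.174,"dz":-0.086,"rx":0,"ry":0,"rz":0}]'; python3 -c "
from h import *
o=get_obs();print((S(o['eef_pos'])*1000).round(1),A.T@o['contact_force'])
r=shot('wrist','w15.png');print(px(r,W((.128,0,.2))),px(r,W((.149,0,.186))))
P=(cloud(r)-C)@A*1000
m=(r['pixels'].max(-1)<75)&(abs(P[...,1])<60)&(P[...,0]>80)&(P[...,0]<140)&(P[...,2]>170)&(P[...,2]<225)
print(m.sum(),np.median(P[m],0).round(1),P[m].min(0).round(1),P[m].max(0).round(1))
"
```

```text
t: 28.85
eef_pos: [0.7059, 0.1038, 0.2045]
tool_rot: [0.705, 0.055, 0.705, -0.055]
contact_force: [0.2, -0.9, 1.1]
gripper_width: 0.001
[160.5  -4.4 204.5] [ 0.37063534 -0.87582797  1.07233711]
[333.17966137 244.41667616] [331.7651643  284.64863347]
8283 [120.   -0.6 204. ] [115.9 -60.  198.6] [126.   59.6 207.2]
```

View pics/w15.png

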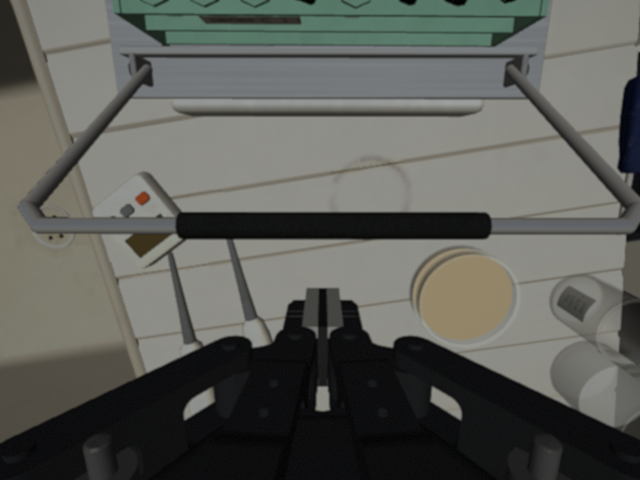

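The sleeve runs across at (333,225) with the fingers just behind it at (322,295). I push it forward along its arc, to upright first.

```bash
python3 -m jog '[{"gripper":1,"dx":-0.0099,"dy":0.0015,"dz":0,"rx":0,"ry":0,"rz":0},{"gripper":1,"dx":-0.0178,"dy":0.0028,"dz":0,"rx":0,"ry":0,"rz":0},{"gripper":1,"dx":-0.0207,"dy":0.0032,"dz":0,"rx":0,"ry":0,"rz":0},{"gripper":1,"dx":-0.0317,"dy":0.005,"dz":0.005,"rx":0,"ry":0,"rz":0},{"gripper":1,"dx":-0.0431,"dy":0.0067,"dz":0.0095,"rx":0,"ry":0,"rz":0},{"gripper":1,"dx":-0.0548,"dy":0.0086,"dz":0.0135,"rx":0,"ry":0,"rz":0},{"gripper":1,"dx":-0.0669,"dy":0.0105,"dz":0.0165,"rx":0,"ry":0,"rz":0},{"gripper":1,"dx":-0.079,"dy":0.0124,"dz":0.018,"rx":0,"ry":0,"rz":0},{"gripper":1,"dx":-0.0914,"dy":0.0143,"dz":0.0185,"rx":0,"ry":0,"rz":0},{"gripper":1,"dx":-0.0914,"dy":0.0143,"dz":0.0185,"rx":0,"ry":0,"rz":0}]'
cat > b.py <<'E'
from h import *
import sys
o=get_obs();print('t',o['t'],(S(o['eef_pos'])*1000).round(1),'F',(A.T@o['contact_force']).round(2))
r=read_camera('wrist')
if len(sys.argv)>1: cv2.imwrite('pics/'+sys.argv[1],r['pixels'])
P=(cloud(r)-C)@A*1000
t=S(o['eef_pos'])*1000
m=(r['pixels'].max(-1)<75)&(abs(P[...,1])<55)&(abs(P[...,1]-t[1])>25)&(P[...,0]>t[0]-90)&(P[...,0]<t[0]+5)&(P[...,2]>160)
if m.sum()>50: print('sleeve',m.sum(),np.median(P[m],0).round(1),'angle',np.degrees(np.arctan2(np.median(P[m],0)[2]-76,np.median(P[m],0)[0]-52)).round(1))
E
python3 b.py
```

```text
t: 29.9
eef_pos: [0.6121, 0.1182, 0.2222]
tool_rot: [0.704, 0.054, 0.706, -0.055]
contact_force: [0.0, 0.7, 0.0]
gripper_width: -0.004
t 29.9 [ 65.7  -4.7 222.2] F [-0.1   0.71  0.03]
sleeve 35869 [ 53.9  23.9 278.2] angle 89.5
```

```bash
sed -i 's/(P\[...,2\]>160)/(P[...,2]>85)\&(P[...,2]<232)\&(r["range_z"]>.07)/' b.py; python3 b.py
```

```text
t 29.95 [ 66.7  -5.  222.1] F [-0.06  0.24 -0.24]
sleeve 4735 [ 45.9  26.1 224.7] angle 92.3
```

```bash
python3 -m jog '[{"gripper":1,"dx":-0.0128,"dy":0.002,"dz":-0.0005,"rx":0,"ry":0,"rz":0},{"gripper":1,"dx":-0.025,"dy":0.0039,"dz":-0.002,"rx":0,"ry":0,"rz":0},{"gripper":1,"dx":-0.0371,"dy":0.0058,"dz":-0.005,"rx":0,"ry":0,"rz":0},{"gripper":1,"dx":-0.0488,"dy":0.0076,"dz":-0.009,"rx":0,"ry":0,"rz":0},{"gripper":1,"dx":-0.0602,"dy":0.0094,"dz":-0.0134,"rx":0,"ry":0,"rz":0},{"gripper":1,"dx":-0.0711,"dy":0.0111,"dz":-0.019,"rx":0,"ry":0,"rz":0}]'; python3 b.py;  python3 -m jog '[{"gripper":1,"dx":-0.0104,"dy":0.0017,"dz":-0.007,"rx":0,"ry":0,"rz":0},{"gripper":1,"dx":-0.0202,"dy":0.0032,"dz":-0.014,"rx":0,"ry":0,"rz":0},{"gripper":1,"dx":-0.0202,"dy":0.0032,"dz":-0.014,"rx":0,"ry":0,"rz":0}]'; python3 b.py w16.png
```

```text
t: 30.6
eef_pos: [0.5421, 0.1289, 0.203]
tool_rot: [0.705, 0.055, 0.705, -0.055]
contact_force: [0.3, 1.0, 0.9]
gripper_width: 0.001
t 30.6 [ -5.2  -5.  203. ] F [0.14 1.03 0.88]
sleeve 5010 [-23.1  24.4 207.9] angle 119.7
t: 30.95
eef_pos: [0.5209, 0.1319, 0.188]
tool_rot: [0.704, 0.054, 0.706, -0.055]
contact_force: [-0.4, 0.0, -0.4]
gripper_width: -0.003
t 30.95 [-26.6  -5.3 188. ] F [-0.37 -0.03 -0.38]
sleeve 9212 [-40.4  21.1 194.9] angle 127.9
```

It moves freely at ~128° with no fouling force. Now I lift over the bar and press it down from above along the arc.

```bash
python3 -m jog '[{"gripper":1,"dx":0.003,"dy":0,"dz":0.02,"rx":0,"ry":0,"rz":0},{"gripper":1,"dx":0.003,"dy":0,"dz":0.045,"rx":0,"ry":0,"rz":0},{"gripper":1,"dx":-0.0168,"dy":0.0026,"dz":0.045,"rx":0,"ry":0,"rz":0},{"gripper":1,"dx":-0.0168,"dy":0.0026,"dz":0.035,"rx":0,"ry":0,"rz":0},{"gripper":1,"dx":-0.0187,"dy":0.0029,"dz":0.026,"rx":0,"ry":0,"rz":0},{"gripper":1,"dx":-0.0187,"dy":0.0029,"dz":0.026,"rx":0,"ry":0,"rz":0}]'; python3 b.py
```

```text
t: 31.6
eef_pos: [0.5037, 0.1339, 0.2133]
tool_rot: [0.704, 0.055, 0.706, -0.055]
contact_force: [0.7, -0.3, 0.1]
gripper_width: 0.001
t 31.6 [-43.9  -5.9 213.3] F [ 0.76 -0.18  0.1 ]
sleeve 3049 [-47.3  25.  192.4] angle 130.5
```

```bash
python3 -m jog '[{"gripper":1,"dx":-0.0079,"dy":0.0012,"dz":-0.0125,"rx":0,"ry":0,"rz":0},{"gripper":1,"dx":-0.0163,"dy":0.0026,"dz":-0.0215,"rx":0,"ry":0,"rz":0}]'; python3 b.py; python3 -m jog '[{"gripper":1,"dx":-0.0074,"dy":0.0011,"dz":-0.01,"rx":0,"ry":0,"rz":0},{"gripper":1,"dx":-0.0143,"dy":0.0022,"dz":-0.0205,"rx":0,"ry":0,"rz":0},{"gripper":1,"dx":-0.0199,"dy":0.0031,"dz":-0.0315,"rx":0,"ry":0,"rz":0},{"gripper":1,"dx":-0.0246,"dy":0.0038,"dz":-0.043,"rx":0,"ry":0,"rz":0}]'; python3 b.py
```

```text
t: 31.85
eef_pos: [0.4874, 0.1381, 0.1932]
tool_rot: [0.705, 0.055, 0.705, -0.055]
contact_force: [-1.1, 0.9, 0.4]
gripper_width: 0.003
t 31.85 [-60.7  -4.3 193.2] F [-1.2   0.73  0.38]
sleeve 5768 [-67.8  22.  174.2] angle 140.7
t: 32.3
eef_pos: [0.463, 0.1411, 0.1498]
tool_rot: [0.705, 0.055, 0.705, -0.055]
contact_force: [-0.2, 0.8, 1.5]
gripper_width: 0.0
t 32.3 [-85.2  -5.1 149.8] F [-0.32  0.72  1.5 ]
sleeve 26721 [-95.4  22.6 202.7] angle 139.3
```

```bash
python3 -m jog '[{"gripper":1,"dx":-0.0037,"dy":0.0006,"dz":-0.0085,"rx":0,"ry":0,"rz":0},{"gripper":1,"dx":-0.005,"dy":0.0008,"dz":-0.0155,"rx":0,"ry":0,"rz":0},{"gripper":1,"dx":-0.0055,"dy":0.0009,"dz":-0.021,"rx":0,"ry":0,"rz":0},{"gripper":1,"dx":-0.0055,"dy":0.0009,"dz":-0.0225,"rx":0,"ry":0,"rz":0}]'; python3 -m jog '[{"gripper":1,"dx":0,"dy":0,"dz":-0.001,"rx":0,"ry":0,"rz":0}]';python3 -m jog '[{"gripper":1,"dx":0,"dy":0,"dz":-0.001,"rx":0,"ry":0,"rz":0}]'; python3 -m jog '[{"gripper":1,"dx":0,"dy":0,"dz":-0.001,"rx":0,"ry":0,"rz":0}]'
```

```text
t: 32.75
eef_pos: [0.4578, 0.142, 0.1277]
tool_rot: [0.705, 0.055, 0.705, -0.055]
contact_force: [0.0, -0.4, 0.6]
gripper_width: 0.002
t: 32.85
eef_pos: [0.4582, 0.1422, 0.1272]
tool_rot: [0.705, 0.055, 0.705, -0.055]
contact_force: [0.3, 0.5, -0.4]
gripper_width: -0.002
t: 32.95
eef_pos: [0.4583, 0.1422, 0.1265]
tool_rot: [0.705, 0.055, 0.705, -0.055]
contact_force: [-0.1, 0.6, -0.4]
gripper_width: -0.0
t: 33.05
eef_pos: [0.4583, 0.1422, 0.1255]
tool_rot: [0.705, 0.055, 0.705, -0.055]
contact_force: [-0.3, -0.2, -0.8]
gripper_width: -0.001
```

```bash
for i in 1 2 3; do python3 -m jog '[{"gripper":1,"dx":0,"dy":0,"dz":-0.0007,"rx":0,"ry":0,"rz":0},{"gripper":1,"dx":0,"dy":0,"dz":-0.0007,"rx":0,"ry":0,"rz":0}]'|egrep 'eef|force'; done; python3 -c "
from h import *
r=shot('side','s2.png');P=(cloud(r)-C)@A*1000
g=r['pixels'].max(-1)
m=(g<70)&(P[...,0]<-70)&(P[...,0]>-110)&(abs(P[...,1])<56)&(P[...,2]>85)&(P[...,2]<200)
for c,t in (('',0),):
  for y in range(-55,56,10):
    k=m&(abs(P[...,1]-y)<5)
    if k.sum()>3: print(y,k.sum(),np.median(P[k],0).round(1))
"
```

```text
eef_pos: [0.4583, 0.1422, 0.1251]
contact_force: [-0.9, -1.2, 4.0]
eef_pos: [0.4583, 0.1423, 0.1249]
contact_force: [-2.4, -1.6, 10.7]
eef_pos: [0.4584, 0.1428, 0.1247]
contact_force: [-5.2, -1.0, 15.6]
-55 32 [-94.3 -54.  175. ]
-45 37 [-96.  -46.6 163.4]
-35 57 [-95.3 -35.2 157.2]
-25 76 [-90.1 -22.3 183.3]
-15 85 [-91.7 -17.7 129.8]
```

The bail is on its rests: force rises sharply at a tip height of 106 mm, so the bar's centre is at 101 mm, as specified. I release and check the deck, the zero mark and the bail.

```bash
python3 -m jog '[{"gripper":1,"dx":0,"dy":0,"dz":0.01,"rx":0,"ry":0,"rz":0},{"gripper":1,"dx":0,"dy":0,"dz":0.05,"rx":0,"ry":0,"rz":0},{"gripper":1,"dx":0.0069,"dy":-0.0527,"dz":0.05,"rx":0,"ry":0,"rz":0},{"gripper":1,"dx":0.0069,"dy":-0.0527,"dz":0.05,"rx":0,"ry":0,"rz":0},{"gripper":1,"dx":0.0069,"dy":-0.0527,"dz":0.05,"rx":0,"ry":0,"rz":0}]'
python3 - <<'E'
from h import *
import pickle
r=shot('wrist','w17.png');pickle.dump(r,open('w17.pkl','wb'))
u,v=px(r,W((-.06,0,.06)));print(u,v,(S(r['cam_to_world'][:3,3])*1000).round(1))
u=int(u);v=int(v);v0=max(0,v-40);u0=max(0,u-60);a=r['pixels'][v0:v+30,u0:u+50];print(v0,u0);cv2.imwrite('pics/c17.png',cv2.resize(a,None,fx=7,fy=7,interpolation=cv2.INTER_CUBIC))
P=(cloud(r)-C)@A*1000
g=r['pixels'].max(-1)
m=(g<80)&(P[...,0]<-78)&(P[...,0]>-105)&(abs(P[...,1])<54)&(P[...,2]>85)&(P[...,2]<125)
print('sleeve',m.sum(),np.median(P[m],0).round(1),np.percentile(P[m][:,2],[5,95]))
E
```

```text
t: 34.2
eef_pos: [0.4651, 0.0875, 0.1733]
tool_rot: [0.705, 0.056, 0.705, -0.057]
contact_force: [-0.2, 1.2, 1.3]
gripper_width: -0.001
406.042106572001 270.4097553169728 [-141.2  -57.   296.7]
230 346
sleeve 3399 [-9.790e+01 -1.000e-01  1.051e+02] [102.16104813 106.4438813 ]
```

View pics/c17.png

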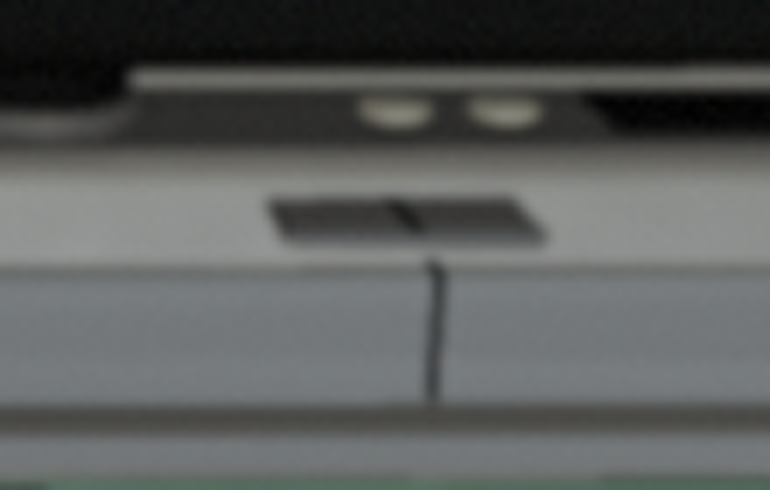

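Run:
```python
from h import *
import pickle
r=pickle.load(open('w17.pkl','rb'))
def atx(u,v,x):
    K=r['camera_matrix'];T=r['cam_to_world'];d=A.T@(T[:3,:3]@np.linalg.inv(K)@np.array([u,v,1.]));c=S(T[:3,3]);return (c+d*(x-c[0])/d[0])*1000
for n,u,v in [('zero hi',405.7,263.1),('zero lo',401.7,259.)]: print(n,atx(u,v,-.0643).round(2),(S(world(r,u,v))*1000).round(2))
for n,u,v in [('idx edge',408.7,268.9),('idx back',407.7,287.1)]: print(n,(S(world(r,u,v,.06))*1000).round(2))
```

```text
zero hi [-64.3    0.19  56.98] [-64.09   0.35  56.34]
zero lo [-64.3   -0.55  47.34] [-64.39  -0.61  47.63]
idx edge [-61.09   1.76  60.  ]
idx back [-47.77   1.84  60.  ]
```

The bail push dragged the deck to +1.8 mm (zero ≈ -0.1). I mend it with one more very light nudge on the rack's +y end, with the tips above the lowered bail arm.

```bash
python3 -m jog '[{"gripper":1,"dx":0,"dy":0,"dz":0.03,"rx":0,"ry":0,"rz":0},{"gripper":1,"dx":0.02,"dy":0.036,"dz":0.03,"rx":0,"ry":0,"rz":0},{"gripper":1,"dx":0.042,"dy":0.076,"dz":0.03,"rx":0,"ry":0,"rz":0},{"gripper":1,"dx":0.064,"dy":0.116,"dz":0.03,"rx":0,"ry":0,"rz":0},{"gripper":1,"dx":0.086,"dy":0.156,"dz":0.03,"rx":0,"ry":0,"rz":0},{"gripper":1,"dx":0.106,"dy":0.192,"dz":0.03,"rx":0,"ry":0,"rz":0},{"gripper":1,"dx":0.106,"dy":0.192,"dz":0.02,"rx":0,"ry":0,"rz":0},{"gripper":1,"dx":0.106,"dy":0.192,"dz":-0.02,"rx":0,"ry":0,"rz":0},{"gripper":1,"dx":0.106,"dy":0.192,"dz":-0.048,"rx":0,"ry":0,"rz":0},{"gripper":1,"dx":0.106,"dy":0.192,"dz":-0.048,"rx":0,"ry":0,"rz":0}]'; python3 m.py w18.png 2>/dev/null
```

```text
t: 35.25
eef_pos: [0.5676, 0.2806, 0.1207]
tool_rot: [0.702, 0.053, 0.708, -0.056]
contact_force: [0.2, 0.3, 0.6]
gripper_width: 0.002
t 35.25 tcp [ -3.5 148.8 120.7] F [0.17 0.36 0.6 ]
index y 1.52 (col 28.9, str 61)
load+1 y 114.33 (col 250.8, str 42)
rack top ends y 50.92 110.73 (n 73, sd 0.16)
face+1 y 110.48 sd 0.17 n 92; by height [110.36, 110.49, 110.54]
top edge side 1 x -20 y 110.5 drop -58
top edge side 1 x -12 y 110.5 drop -59
top edge side 1 x -4 y 110.5 drop -57
cam [-68.9 149.8 244.5]
```

```bash
python3 -m jog '[{"gripper":1,"dx":-0.001,"dy":-0.007,"dz":0,"rx":0,"ry":0,"rz":0},{"gripper":1,"dx":-0.0022,"dy":-0.014,"dz":0,"rx":0,"ry":0,"rz":0},{"gripper":1,"dx":-0.003,"dy":-0.0195,"dz":0,"rx":0,"ry":0,"rz":0},{"gripper":1,"dx":-0.0033,"dy":-0.021,"dz":0,"rx":0,"ry":0,"rz":0},{"gripper":1,"dx":-0.0035,"dy":-0.0225,"dz":0,"rx":0,"ry":0,"rz":0},{"gripper":1,"dx":-0.0036,"dy":-0.0235,"dz":0,"rx":0,"ry":0,"rz":0},{"gripper":1,"dx":-0.0036,"dy":-0.0235,"dz":0,"rx":0,"ry":0,"rz":0}]'; python3 m.py 2>/dev/null|egrep 'tcp|index|ends'
```

```text
t: 36.0
eef_pos: [0.5673, 0.2579, 0.1253]
tool_rot: [0.705, 0.055, 0.705, -0.055]
contact_force: [0.5, -0.0, -0.7]
gripper_width: -0.004
t 36.0 tcp [ -0.3 126.4 125.3] F [ 0.5   0.03 -0.69]
index y 1.49 (col 76.2, str 55)
rack top ends y 7.13 110.59 (n 72, sd 0.21)
```

```bash
python3 -m jog '[{"gripper":1,"dx":-0.0002,"dy":-0.001,"dz":0,"rx":0,"ry":0,"rz":0},{"gripper":1,"dx":-0.0003,"dy":-0.002,"dz":0,"rx":0,"ry":0,"rz":0},{"gripper":1,"dx":-0.0004,"dy":-0.0028,"dz":0,"rx":0,"ry":0,"rz":0},{"gripper":1,"dx":-0.0004,"dy":-0.0028,"dz":0,"rx":0,"ry":0,"rz":0}]'; python3 m.py 2>/dev/null|egrep 'tcp|index|ends'
```

```text
t: 36.45
eef_pos: [0.5668, 0.2552, 0.1252]
tool_rot: [0.705, 0.055, 0.705, -0.055]
contact_force: [-0.2, 1.0, -0.8]
gripper_width: 0.002
t 36.45 tcp [ -0.3 123.7 125.2] F [-0.34  1.01 -0.84]
index y 1.24 (col 80.9, str 59)
rack top ends y 4.55 110.31 (n 72, sd 0.14)
```

```bash
python3 -m jog '[{"gripper":1,"dx":-0.0001,"dy":-0.0007,"dz":0,"rx":0,"ry":0,"rz":0},{"gripper":1,"dx":-0.0002,"dy":-0.0013,"dz":0,"rx":0,"ry":0,"rz":0},{"gripper":1,"dx":-0.0002,"dy":-0.0013,"dz":0,"rx":0,"ry":0,"rz":0}]'; python3 m.py 2>/dev/null|egrep 'tcp|index|ends'
```

```text
t: 36.8
eef_pos: [0.5666, 0.2539, 0.1252]
tool_rot: [0.705, 0.055, 0.705, -0.055]
contact_force: [-0.7, 1.4, -1.3]
gripper_width: 0.001
t 36.8 tcp [ -0.3 122.4 125.2] F [-0.95  1.29 -1.34]
index y 0.00 (col 81.1, str 58)
rack top ends y 3.22 109.03 (n 72, sd 0.36)
```

```bash
python3 -m jog '[{"gripper":1,"dx":0,"dy":-0.0002,"dz":0,"rx":0,"ry":0,"rz":0},{"gripper":1,"dx":0,"dy":-0.0002,"dz":0,"rx":0,"ry":0,"rz":0},{"gripper":1,"dx":0.0003,"dy":0.002,"dz":0,"rx":0,"ry":0,"rz":0},{"gripper":1,"dx":0.0009,"dy":0.006,"dz":0,"rx":0,"ry":0,"rz":0},{"gripper":1,"dx":0.0028,"dy":0.018,"dz":0,"rx":0,"ry":0,"rz":0},{"gripper":1,"dx":0.0039,"dy":0.025,"dz":0,"rx":0,"ry":0,"rz":0},{"gripper":1,"dx":0.0039,"dy":0.025,"dz":0,"rx":0,"ry":0,"rz":0}]'; python3 m.py 2>/dev/null|egrep 'tcp|index|ends'
python3 -m jog '[{"gripper":1,"dx":0,"dy":0,"dz":0.045,"rx":0,"ry":0,"rz":0},{"gripper":1,"dx":0,"dy":0,"dz":0.08,"rx":0,"ry":0,"rz":0},{"gripper":1,"dx":-0.02,"dy":-0.036,"dz":0.08,"rx":0,"ry":0,"rz":0},{"gripper":1,"dx":-0.042,"dy":-0.076,"dz":0.08,"rx":0,"ry":0,"rz":0},{"gripper":1,"dx":-0.064,"dy":-0.116,"dz":0.08,"rx":0,"ry":0,"rz":0},{"gripper":1,"dx":-0.086,"dy":-0.156,"dz":0.08,"rx":0,"ry":0,"rz":0},{"gripper":1,"dx":-0.106,"dy":-0.192,"dz":0.065,"rx":0,"ry":0,"rz":0},{"gripper":1,"dx":-0.106,"dy":-0.192,"dz":0.048,"rx":0,"ry":0,"rz":0},{"gripper":1,"dx":-0.106,"dy":-0.192,"dz":0.048,"rx":0,"ry":0,"rz":0},{"gripper":1,"dx":-0.106,"dy":-0.192,"dz":0.048,"rx":0,"ry":0,"rz":0}]'
python3 - <<'E'
from h import *
import pickle
r=shot('wrist','w19.png');pickle.dump(r,open('w19.pkl','wb'))
g=cv2.cvtColor(r['pixels'],cv2.COLOR_BGR2GRAY).astype(float)
import numpy as np
# darkest column per row around the two lines
q=lambda s:px(r,W(s))
print(q((-.0643,0,.0565)),q((-.0643,0,.047)),q((-.061,0,.06)),q((-.048,0,.06)))
def atx(u,v,x):
    K=r['camera_matrix'];T=r['cam_to_world'];d=A.T@(T[:3,:3]@np.linalg.inv(K)@np.array([u,v,1.]));c=S(T[:3,3]);return (c+d*(x-c[0])/d[0])*1000
def dark(v,u0,du):
    p=g[v,u0-du:u0+du+1];b=np.median(p)-p;k=int(np.argmax(b));w=np.clip(b[max(0,k-2):k+3],0,None);return u0-du+k+(w*np.arange(-2,3)).sum()/w.sum(),b[k]
u,v=q((-.0643,0,.052))
for vv in range(int(v)-4,int(v)+5):
    c,s=dark(vv,int(round(u)),10); print('mark row',vv,round(c,1),round(s),atx(c,vv,-.0643).round(2)[1:])
u,v=q((-.054,0,.06))
for vv in range(int(v)-6,int(v)+7,2):
    c,s=dark(vv,int(round(u)),12); print('idx row',vv,round(c,1),round(s),(S(world(r,c,vv,.06))*1000).round(2)[:2])
E
```

```text
t: 37.55
eef_pos: [0.5703, 0.2811, 0.1255]
tool_rot: [0.705, 0.055, 0.705, -0.054]
contact_force: [-0.3, -0.1, 0.9]
gripper_width: -0.003
t 37.55 tcp [ -0.9 149.7 125.5] F [-0.28 -0.09  0.87]
index y -0.25 (col 27.0, str 60)
rack top ends y 49.55 108.96 (n 72, sd 0.17)
t: 38.6
eef_pos: [0.4649, 0.0875, 0.1737]
tool_rot: [0.705, 0.055, 0.705, -0.055]
contact_force: [-0.1, 0.2, -0.3]
gripper_width: 0.0
[404.87856733 263.25266903] [401.97287155 259.21968771] [405.71181962 269.38682527] [404.58375385 287.10149446]
mark row 257 401.2 11 [ 0.63 41.45]
mark row 258 401.2 22 [ 0.1  43.97]
mark row 259 401.7 24 [-0.08 46.45]
mark row 260 402.7 22 [ 0.11 48.88]
mark row 261 403.4 22 [ 0.1  51.26]
mark row 262 404.0 20 [-1.000e-02  5.361e+01]
mark row 263 404.3 9 [-0.24 55.91]
mark row 264 nan 0 [nan nan]
mark row 265 404.5 2 [-1.12 60.4 ]
idx row 272 405.2 52 [-59.11  -0.21]
idx row 274 405.2 48 [-57.65  -0.16]
idx row 276 404.9 49 [-56.19  -0.3 ]
idx row 278 404.8 46 [-54.73  -0.27]
idx row 280 404.6 45 [-53.26  -0.32]
idx row 282 404.3 48 [-51.78  -0.39]
idx row 284 404.2 51 [-50.31  -0.37]<stdin>:12: RuntimeWarning: invalid value encountered in scalar divide
```

Front view: mark at +0.05 mm, index at -0.28 mm, so the deck is within ~0.3 mm of zero. I clear the arm and do a last numeric check.

```bash
python3 -m jog '[{"gripper":1,"dx":0,"dy":-0.02,"dz":0.045,"rx":0,"ry":0,"rz":0},{"gripper":1,"dx":0,"dy":-0.065,"dz":0.07,"rx":0,"ry":0,"rz":0},{"gripper":1,"dx":0,"dy":-0.11,"dz":0.08,"rx":0,"ry":0,"rz":0},{"gripper":1,"dx":0,"dy":-0.155,"dz":0.08,"rx":0,"ry":0,"rz":0},{"gripper":1,"dx":0,"dy":-0.2,"dz":0.08,"rx":0,"ry":0,"rz":0},{"gripper":1,"dx":0,"dy":-0.25,"dz":0.08,"rx":0,"ry":0,"rz":0},{"gripper":1,"dx":0,"dy":-0.25,"dz":0.08,"rx":0,"ry":0,"rz":0}]'
python3 - <<'E'
from h import *
for c in ['top','side']:
    r=shot(c,c+'9.png');P=(cloud(r)-C)@A*1000
    m=(r['pixels'].max(-1)<75)&(P[...,0]<-75)&(P[...,0]>-110)&(abs(P[...,1])<50)&(P[...,2]>80)&(P[...,2]<130)
    print(c,'sleeve',m.sum(),np.median(P[m],0).round(1) if m.any() else '')
    for l in ('timer','marker','screwdriver'):
        for d in spot_in(c,l)[:1]: print(l,round(d['conf'],2),world(r,*d['box'][:2]).round(3))
    pts,R=rect(cloud(r),.115,.128); s=S([*R[0],.122])*1000; print('rack rect',s.round(1),R[1],R[2])
E
```

```text
t: 39.35
eef_pos: [0.4649, -0.1698, 0.2537]
tool_rot: [0.705, 0.057, 0.704, -0.059]
contact_force: [-0.5, 0.6, -0.9]
gripper_width: -0.001
top sleeve 175 [-94.7  -0.5 105.4]
timer 0.97 [ 0.676 -0.057  0.018]
marker 0.75 [ 0.411 -0.165  0.012]
screwdriver 0.74 [0.69  0.369 0.023]
rack rect [ -3.7   0.9 122. ] (0.21795150637626648, 0.07291664928197861) 80.83875274658203
side sleeve 95 [-96.7  -4.7 105.7]
timer 0.79 [ 0.668 -0.065  0.02 ]
marker 0.84 [ 0.411 -0.178  0.012]
rack rect [-27.3  -4.3 122. ] (0.21654143929481506, 0.030638597905635834) 80.63712310791016
```

```bash
python3 -c "
from station import *
print(hand_in())"
```

```text
the job is handed in; nothing more can be done
None
```

I centred the rack on the deck, let the deck go at its zero mark, swung the bail forward onto its rests, and handed the job in at about 39.5 s.

**Rack:** I pushed it lightly with closed fingers from +y, then -y, with a final nudge from +y. Pushing forces stayed at 6 N or less. It stands about +0.5 mm from the deck's middle by the gaps at both ends. The coarser top-view rectangle gives about +0.9 mm. One extra push slid it 2.9 mm instead of the intended 0.8 mm, and one attempt to push it back would not slide at all, so I repeated that push successfully.

**Bail:** It swung over with no sign of fouling, in two strokes: pushed from behind the bar, then pressed from above. It stopped on its rests at about 16 N. The sleeve's top is at about 105.5 mm, so the bar's centre is at about 101 mm, as specified.

**Deck:** Before the bail it was let go at index +0.07 mm. Swinging the bail dragged it to +1.8 mm. I therefore nudged the rack once more from the +y end after the bail was down, which is out of the asked order. In the last front view the index line is about 0.3 mm from the zero mark.

**Bystanders:** The timer, marker and screwdriver read within about 5 mm of where they started, which I take as detector noise. Nothing was touched at hand-in.

**Not checked:** I did not look at a picture of the final scene, because the 12-picture limit was used up. The last checks are numeric only. The side camera's final rack rectangle was unusable because only part of the rack's top was picked up.

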